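# Take a lopsided bucket off its centrifuge pins and send it down the roller run

### The arm

A 6-joint arm with a two-finger parallel gripper is mounted at the origin on the work surface. World frame = base frame: x ahead of the robot, y to its left, z up, the work surface at z = 0. Lengths are in m, angles in rad, forces in N, time in s.
With the tool pointing down it reaches from about 0.35 to 0.875 m from the base axis. Payload 15.5 kg.
Tool frame: the origin (TCP) lies midway between the tips of the shut fingers; the grasp point (between the pads) lies 19 mm behind it; z points along the fingers, x is the direction in which the jaws open and shut, and the axes are right-handed (so a half turn about z gives the same grasp; the last joint's range is limited). The gripper opens to 85 mm and grips with 20 to 120 N. Pads are 22 mm wide; open, the fingers measure 114 mm over their backs; the gripper's body (76 mm by 85 mm) begins 54 mm behind the grasp point. The pads swing forward as they close: fully open they stand 13 mm farther back than shut.
Start: joints at [-1.421, 0.494, 1.345, -0, 1.302, -0.096], TCP at [0.151, -0.606, 0.204] pointing down, gripper open.
Joint ranges: [-2.91, 2.91], [-0.82, 2.16], [0.22, 2.67], [-1.22, 4.37], [0.12, 2.79], [-3.08, 3.08]. Speed limits (rad/s): [1.89, 1.89, 2.57, 3.01, 3.01, 3.01].

### API

Orientations are given as a 3x3 rotation matrix whose columns are the frame's x, y, z axes.
In Python, from rig import state, capture, calibration, close_job, find_in, cut_out gives the robot as it stands.
- The arm moves only by the tool arm_command, never from a script. Its argument "targets" is a list that holds one entry, the list of rows, each a list of 5 numbers: the gripper's target within -1 to 1 (shut at 1, half-way at 0, fully open at -1), then the shift along the world's x, y, z in units of 30 mm (1.0 is 30 mm), then the turn about the world's z in units of 5 degrees (1.0 is 5 degrees). In form: [[[hand, tx, ty, tz, twist], ...]]. A call has 1 to 12 rows; each row shifts and turns the commanded pose from where the row before left it; what a row does not reach is not made up. A row lasts 1/8 s, in which the tool goes at most 62.5 mm and 10.7 degrees, less where a joint would pass 70% of its speed; a pose out of reach is approached as far as the arm can. A call is refused whole if a number of a shift passes 1 or a number of a turn 1, either way. A call with a gripper value outside its range is refused whole. The fingers move at their own pace and stop on an object; "squeeze" is the grip in N (left out, the last holds). Time passes only in rows, so rows that do not move let the fingers close. It gives the time, the measured TCP pose, the force and the opening at its end, in the units of the state.
- state(): the state, without advancing time (a new reading comes with each control period).
- capture(name): name is "side" or "top" or "wrist"; returns (picture, depth): 384x512x3 uint8, red, green, blue; 384x512 float32, m along the optical axis (not along the pixel's ray), 0 where there is no reading.
- calibration(name): a dict with "mtx" (3x3 intrinsics, pixels), "view" (4x4, takes a point from world to camera coordinates). Camera axes: x right, y down, z forward; pixel columns grow to the right and rows downward; lengths in m; the calibration is good to about 2 mm. The wrist camera is an equidistant fisheye: a pixel r from the principal point sees the ray r / f radians off the axis. A picture is of the moment at which its call begins: read the wrist's pose just before it. calibration takes no time and is no camera call; for the wrist camera it gives the pose at the moment of the call.
- close_job(): hands the job in, once; it reports no verdict.
Trained networks look in the newest picture that a camera, given by its name, has taken for a name from the list of things; names that differ only in an ending like _2 or _b are one class to them, and where a whole thing is asked for, a point or a joint stands for the part that bears it (a point fixed in the world has none). Each returns a list of dicts, best first, with "confidence" (0 to 1); they miss things now and then, are a little off and sometimes report something else, mostly with a low value. They report only what shows in the picture. A call takes as long as a camera call. They do not tell look-alikes from the thing itself.
- find_in(target, camera): "bbox" ([left, top, right, bottom] in pixels, round what is visible of it).
- cut_out(target, camera): "pixels" (384x512 bool, what is visible of it) and "bbox" ([left, top, right, bottom] in pixels, round what is visible of it).
The state is a dict: "time": time; "joint_positions": joint angles; "qd": joint speeds; "joint_torque": joint torques, N m; "tool_pos": TCP position; "eef_rot": TCP orientation; "wrist_force": force on the tool from outside, world axes, zero at the start; "ft_torque": the same for the moment, N m; "finger_gap": opening from 0.0 (shut) to 1.0 (fully open).
Only numpy, scipy, OpenCV 4.12 (cv2) and the standard library are available. Lean on these libraries where they do the work, as an engineer would, in place of code of your own. Each camera call takes 0.05 s, during which the arm holds its last target.

### The job

The centrifuge stopped for imbalance: one bucket carries a single bottle and hangs crooked on its two pins. Take that bucket softly by its handle, ease it upright with its weight still resting on the pins, then lift it straight up off them without letting it swing, catch or strain the rotor, and leave the other buckets hanging. Stand it gently on the upper half of the roller run so that, once let go, it rolls down to the stop by itself and stays standing there.

Things in the scene. Friction and masses are not known exactly. Their poses are not given: they have to be found in the camera images.
- bucket: The bucket to take out, loose, 0.4 to 0.7 kg: aluminium box 90 x 76 x 86 mm, blue insert, one amber bottle with blue cap. Origin midway between its pins, on the pin axis; y along the pins, z up through the handle, x towards the bottle side. Rim at z = +16 mm, bottle top +41 mm. It swings very easily about the pin axis and hangs leaning about 0.23 rad, bottle side down.
- bucket_foot (a point): Centre of that bucket's flat underside (90 mm along its x, 76 mm along its y), 70 mm below the pin axis. Axes as the bucket's.
- bucket_slot (a point): Mouth of one of that bucket's two slots (on its +y face; the other on its -y face): each slot is 15 mm wide along bucket x, open downwards, and hangs with its seat on a 12 mm pin; cheeks 38 to 50 mm from the middle, reaching 34 mm below the pin axis. The bucket must rise 40 mm along its own z to come off the pins.
- bucket_grip (a point): Centre of the black grip block at the top of that bucket's rigid handle, 65 mm above the pin axis along the bucket's z. The block is 14 mm thick (bucket x, between flat faces: the way to grip it), 52 mm long (bucket y), 22 mm high (z); a 12 mm strap runs on from it to y = +-38 mm. Axes as the bucket's. Gripping hard out of line with its flat faces wedges the bucket on its pins.
- rotor: Four-place aluminium rotor in the open bowl, free to turn about the vertical against light friction (0.15 N m). Origin on its axis at pin height. Level brass pins, 12 mm thick, carry the buckets 115 mm from the axis, on rotor +x, -x, +y, -y, along the tangent. Arms and lugs reach 14 mm above pin height. The bucket to take hangs on the +x or the -x place.
- deck (a point): Point on the rim of the bowl (400 mm wide) in the white centrifuge's flat deck, at deck height, 40 mm above pin height. The lid stands open at the machine's back, on world -y, about 0.24 m from the rotor axis, leaning back.
- bucket_b: Bystander: like bucket but with two bottles, hanging level opposite it. Origin midway between its pins.
- bucket_c: Bystander: like bucket_b, on the rotor's +y place.
- bucket_d: Bystander: like bucket_b, on the rotor's -y place.
- washbottle: Bystander: white plastic bottle, 64 mm wide and 160 mm high, on the bench near the low end of the run; origin at the centre of its underside.
- run: Gravity roller run, 420 mm long, fixed; origin on the bench under its middle, x level and pointing downhill, z up. 14 free grey rollers (22 mm thick, 28 mm apart) make a bed falling 7 degrees (0.122 rad) towards +x; roller tops 80 mm above the bench at x = 0. Side rails 112 mm apart inside, 11 mm above the roller tops; the low end has a rubber-faced stop 24 mm high, its face at x = 195 mm.
- run_top (a point): Middle of the roller bed, on the plane of the roller tops, 110 mm uphill of the run's middle: where to stand the bucket. Axes as the run's (level, x downhill).
Things that resemble listed ones, but are neither listed nor needed, are in the scene too. What is shaped like the bucket but pink is not meant.

How it is judged:
By the outcome, as a careful person would: the job done as asked, in the order asked, and still so for the second after the job is handed in, with the robot touching nothing.
It also fails if it takes over 54 s, if anything falls off the work surface, if the arm or the gripper's body presses on something with over 40 N, if the wrist force passes 120 N, or if a joint passes its speed limit or range.

## Working session

There is one attempt and no reset: what is moved stays moved. The work goes in short steps, Python scripts to look and compute and a tool call to move; the robot and the scene stay as the last step left them, time stands still between calls to the robot, and variables do not carry over. Pictures are saved under pics/ and viewed, and the job is handed in when it is done.

Besides the shell and the picture viewer there is one more tool, called after "Request:" by a JSON object that holds its "op" and its "data", one argument or row to a line. arm_command: Moves the arm, as the interface text tells. Its arguments: {"type":"object","properties":{"targets":{"type":"array","items":{"type":"array","items":{"type":"array","items":{"type":"number"}}}},"squeeze":{"type":"number"}},"required":["targets"]}

```bash
mkdir -p pics; ls; cat > h.py <<'E'
import numpy as np, cv2
from rig import *
def save(img,name): cv2.imwrite('pics/'+name,cv2.cvtColor(img,cv2.COLOR_RGB2BGR))
def cloud(depth,cal):
    K=np.array(cal['mtx']);V=np.array(cal['view'])
    v,u=np.mgrid[:depth.shape[0],:depth.shape[1]]
    P=np.stack([(u-K[0,2])/K[0,0]*depth,(v-K[1,2])/K[1,1]*depth,depth],-1)
    W=(P-V[:3,3])@V[:3,:3]
    W[depth<=0]=np.nan
    return W
def proj(p,cal):
    K=np.array(cal['mtx']);V=np.array(cal['view'])
    c=np.atleast_2d(p)@V[:3,:3].T+V[:3,3]
    return (c@K.T)[:,:2]/c[:,2:]
E
python3 - <<'E'
from h import *
for n in ['side','top','wrist']:
    p,d=capture(n); save(p,n+'0.png'); c=calibration(n); np.savez(n+'0.npz',p=p,d=d,mtx=c['mtx'],view=c['view'])
    print(n,np.round(c['mtx'],1).tolist(),np.round(c['view'],3).tolist())
s=state();print({k:np.round(v,3).tolist() for k,v in s.items()})
E
```

```text
pics
side [[449.3, 0.0, 250.7], [0.0, 449.3, 193.3], [0.0, 0.0, 1.0]] [[0.724, 0.69, -0.003, -0.356], [0.521, -0.55, -0.653, -0.166], [-0.452, 0.471, -0.758, 1.489], [0.0, 0.0, 0.0, 1.0]]
top [[390.0, 0.0, 256.8], [0.0, 390.0, 193.8], [0.0, 0.0, 1.0]] [[0.017, -1.0, 0.009, -0.023], [-0.988, -0.018, -0.156, 0.513], [0.156, -0.006, -0.988, 1.346], [0.0, 0.0, 0.0, 1.0]]
wrist [[297.3, 0.0, 256.3], [0.0, 297.3, 195.4], [0.0, 0.0, 1.0]] [[0.241, -0.971, -0.002, -0.624], [-0.936, -0.233, 0.264, -0.033], [-0.257, -0.062, -0.964, 0.379], [0.0, 0.0, 0.0, 1.0]]
{'time': 0.15, 'joint_positions': [-1.421, 0.494, 1.346, 0.0, 1.303, -0.095], 'qd': [-0.001, -0.001, -0.001, -0.0, 0.001, 0.001], 'joint_torque': [0.003, -88.255, -38.406, 0.0, 0.007, 0.0], 'tool_pos': [0.151, -0.606, 0.204], 'eef_rot': [[0.242, -0.97, -0.0], [-0.97, -0.242, 0.001], [-0.001, -0.0, -1.0]], 'wrist_force': [0.125, -0.55, -0.184], 'ft_torque': [-0.012, -0.019, -0.009], 'finger_gap': 1.002}
```

View pics/side0.png

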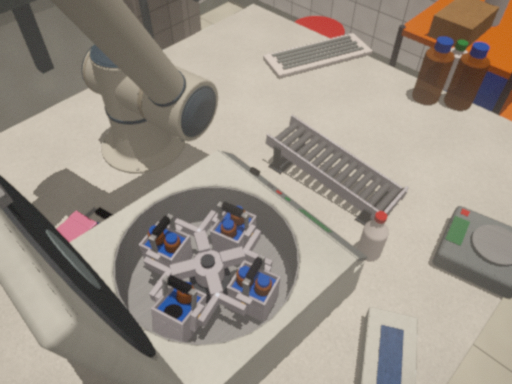

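View pics/top0.png

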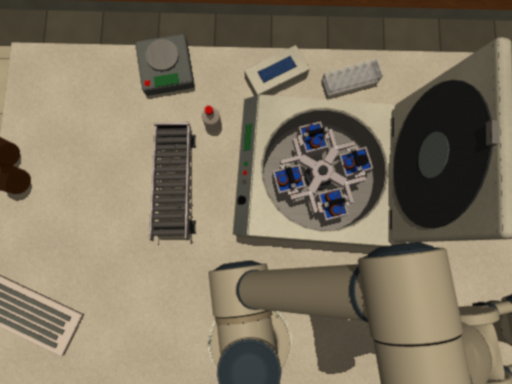

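View pics/wrist0.png

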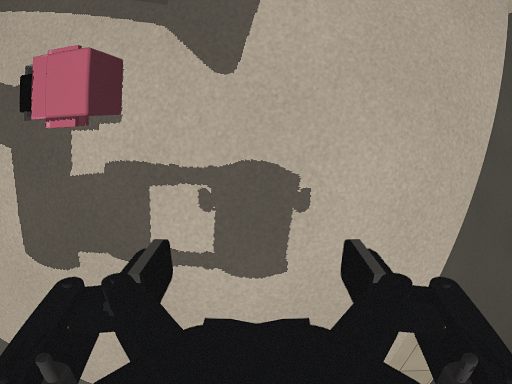

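```bash
python3 - <<'E'
from h import *
a=np.load('side0.npz')['p'][190:350,110:310]; b=np.load('top0.npz')['p'][105:235,255:395]
save(cv2.resize(a,None,fx=4,fy=4,interpolation=cv2.INTER_CUBIC)[:600],'c1.png')
save(cv2.resize(b,None,fx=4.5,fy=4.5,interpolation=cv2.INTER_CUBIC),'c2.png')
E
```

```text
(no output)
```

View pics/c1.png

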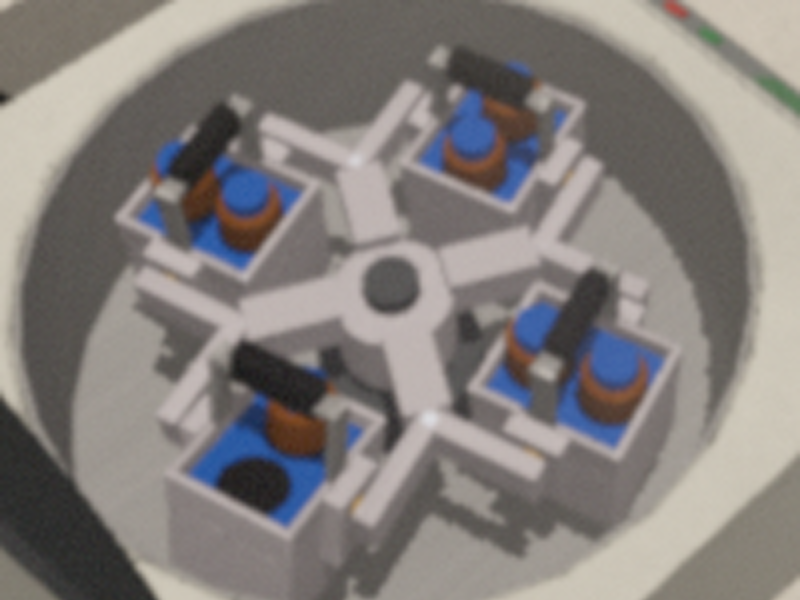

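View pics/c2.png

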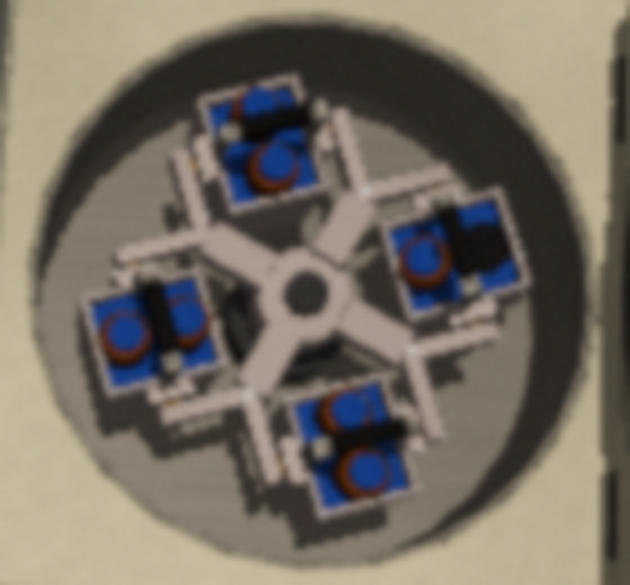

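```bash
python3 - <<'E'
from h import *
from rig import *
for cam in ['top','side']:
    p,d=capture(cam); c=calibration(cam); W=cloud(d,c); np.savez(cam+'1.npz',p=p,d=d,W=W)
    for t in ['bucket','bucket_grip','rotor','run','washbottle']:
        for r in cut_out(t,cam):
            m=r['pixels']; w=W[m]; w=w[~np.isnan(w[:,0])]
            print(cam,t,round(r['confidence'],2),np.round(r['bbox']).tolist(),m.sum(),np.round(np.median(w,0),3) if len(w) else None)
print(state()['time'])
E
```

```text
top bucket 0.94 [271.0, 166.0, 308.0, 200.0] 838 [ 0.537 -0.11   0.173]
top bucket 0.94 [315.0, 186.0, 350.0, 222.0] 875 [ 0.461 -0.249  0.174]
top bucket 0.92 [298.0, 124.0, 326.0, 155.0] 802 [ 0.676 -0.189  0.173]
top bucket 0.74 [339.0, 145.0, 368.0, 177.0] 809 [ 0.602 -0.325  0.17 ]
top bucket_grip 0.74 [338.0, 145.0, 370.0, 176.0] 791 [ 0.601 -0.325  0.171]
top rotor 0.66 [282.0, 127.0, 365.0, 213.0] 1867 [ 0.571 -0.221  0.17 ]
top run 0.67 [148.0, 123.0, 196.0, 243.0] 4311 [0.557 0.289 0.074]
top washbottle 0.8 [203.0, 109.0, 221.0, 133.0] 355 [0.764 0.15  0.105]
side bucket 0.96 [54.0, 209.0, 109.0, 244.0] 829 [ 0.206 -0.35   0.089]
side bucket 0.94 [207.0, 203.0, 258.0, 251.0] 1649 [ 0.558 -0.131  0.175]
side bucket 0.93 [231.0, 254.0, 281.0, 323.0] 2269 [ 0.702 -0.209  0.174]
side bucket 0.63 [140.0, 213.0, 196.0, 266.0] 1782 [ 0.482 -0.264  0.175]
side bucket 0.57 [150.0, 276.0, 207.0, 344.0] 2631 [ 0.619 -0.347  0.169]
side bucket_grip 0.79 [57.0, 208.0, 112.0, 241.0] 821 [ 0.206 -0.349  0.089]
side bucket_grip 0.62 [149.0, 273.0, 207.0, 342.0] 2583 [ 0.619 -0.348  0.169]
side rotor 0.77 [142.0, 210.0, 272.0, 327.0] 3994 [ 0.589 -0.245  0.172]
side run 0.62 [263.0, 114.0, 408.0, 227.0] 6191 [0.564 0.28  0.072]
side run 0.38 [144.0, 211.0, 270.0, 326.0] 3560 [ 0.589 -0.246  0.172]
side run 0.17 [211.0, 203.0, 260.0, 251.0] 1711 [ 0.557 -0.13   0.175]
side washbottle 0.68 [357.0, 211.0, 390.0, 260.0] 1031 [0.79  0.134 0.098]
0.75
```

```bash
python3 - <<'E'
from h import *
T=np.load('top1.npz')['W'];S=np.load('side1.npz')['W']
# deck
tp=T[102:110,270:370].reshape(-1,3); print('deck z',np.nanmedian(tp[:,2]))
allp=np.vstack([T.reshape(-1,3),S.reshape(-1,3)]);allp=allp[~np.isnan(allp[:,0])]
for nm,W in [('top',T),('side',S)]:
    w=W.reshape(-1,3); w=w[~np.isnan(w[:,0])]
    m=(np.hypot(w[:,0]-0.57,w[:,1]+0.22)<0.18)
    q=w[m]; h,e=np.histogram(q[:,2],bins=np.arange(0.05,0.26,0.005)); print(nm,[(round(a,3),int(b)) for a,b in zip(e,h)])
    # high points = handles
    for c in [(0.60,-.33),(.537,-.11),(.461,-.25),(.676,-.19)]:
        k=q[(np.hypot(q[:,0]-c[0],q[:,1]-c[1])<0.06)&(q[:,2]>0.205)]
        if len(k)>5:
            xy=k[:,:2].mean(0); u,s,vt=np.linalg.svd(k[:,:2]-xy); print(c,len(k),np.round(k.mean(0),4),np.round(np.percentile(k[:,2],[50,90]),4),'axis',np.round(np.degrees(np.arctan2(vt[0,1],vt[0,0])),1))
for nm,W in [('top',T),('side',S)]:
    w=W.reshape(-1,3); w=w[~np.isnan(w[:,0])]
    m=(abs(w[:,0]-0.56)<.26)&(abs(w[:,1]-.285)<.09)&(w[:,2]>0.04)
    q=w[m]; print(nm,'run',len(q),np.percentile(q,[1,50,99],axis=0).round(3).tolist())
    a=np.c_[q[:,:2],np.ones(len(q))]; print(np.linalg.lstsq(a,q[:,2],rcond=None)[0])
E
```

```text
deck z 0.19777966305041872
top [(np.float64(0.05), 10), (np.float64(0.055), 624), (np.float64(0.06), 1884), (np.float64(0.065), 444), (np.float64(0.07), 13), (np.float64(0.075), 7), (np.float64(0.08), 5), (np.float64(0.085), 9), (np.float64(0.09), 24), (np.float64(0.095), 51), (np.float64(0.1), 99), (np.float64(0.105), 38), (np.float64(0.11), 30), (np.float64(0.115), 27), (np.float64(0.12), 28), (np.float64(0.125), 31), (np.float64(0.13), 34), (np.float64(0.135), 38), (np.float64(0.14), 42), (np.float64(0.145), 85), (np.float64(0.15), 116), (np.float64(0.155), 297), (np.float64(0.16), 741), (np.float64(0.165), 648), (np.float64(0.17), 1312), (np.float64(0.175), 383), (np.float64(0.18), 134), (np.float64(0.185), 173), (np.float64(0.19), 90), (np.float64(0.195), 203), (np.float64(0.2), 104), (np.float64(0.205), 6), (np.float64(0.21), 16), (np.float64(0.215), 28), (np.float64(0.22), 107), (np.float64(0.225), 81), (np.float64(0.23), 186), (np.float64(0.235), 73), (np.float64(0.24), 1), (np.float64(0.245), 0), (np.float64(0.25), 0)]
(0.6, -0.33) 118 [ 0.6012 -0.3197  0.228 ] [0.23   0.234
[... 1085 characters left out ...]
116), (np.float64(0.22), 245), (np.float64(0.225), 255), (np.float64(0.23), 335), (np.float64(0.235), 262), (np.float64(0.24), 0), (np.float64(0.245), 0), (np.float64(0.25), 0)]
(0.6, -0.33) 399 [ 0.6085 -0.3261  0.2263] [0.2265 0.2344] axis 16.1
(0.537, -0.11) 300 [ 0.5511 -0.1198  0.2274] [0.2277 0.2364] axis 17.1
(0.461, -0.25) 308 [ 0.4712 -0.2633  0.2278] [0.228  0.2367] axis 104.3
(0.676, -0.19) 312 [ 0.692  -0.2035  0.2288] [0.2315 0.2363] axis 104.4
top run 3775 [[0.359, 0.219, 0.046], [0.555, 0.29, 0.077], [0.759, 0.354, 0.11]]
[-0.10794869  0.01433643  0.13336665]
side run 5190 [[0.356, 0.212, 0.044], [0.566, 0.279, 0.076], [0.76, 0.35, 0.111]]
[-0.10314344  0.04930716  0.12041572]
```

```bash
python3 - <<'E'
from h import *
cs=[(0.605,-.323),(.547,-.117),(.468,-.258),(.689,-.197)]
est={}
for nm in ['top','side']:
    W=np.load(nm+'1.npz')['W'].reshape(-1,3)
    for i,c in enumerate(cs):
        k=W[(np.hypot(W[:,0]-c[0],W[:,1]-c[1])<0.05)]; zt=np.percentile(k[k[:,2]>.22][:,2],95)
        k=k[k[:,2]>zt-0.006]
        r=cv2.minAreaRect((k[:,:2]*1e3).astype(np.float32)); print(nm,i,len(k),round(zt,4),np.round(k.mean(0),4),'rect',np.round(r[0],1),np.round(r[1],1),round(r[2],1))
        est[nm,i]=np.array(r[0])/1e3
    mid=(est[nm,2]+est[nm,3])/2; d=est[nm,3]-est[nm,2]; print('mid',mid,'len',np.hypot(*d),'ang',np.degrees(np.arctan2(d[1],d[0])))
    a=np.arctan2(d[1],d[0]); out=np.array([np.sin(a),-np.cos(a)]); print('target pin (mid)',mid+.115*out,'from opp',est[nm,1]+.23*out, 'lean handle',est[nm,0],'lean amt',(mid+.115*out-est[nm,0])@out)
E
```

```text
top 0 64 0.2353 [ 0.6026 -0.3191  0.2326] rect [ 602.5 -319. ] [49.1 14.5] 15.3
top 1 65 0.2369 [ 0.5456 -0.1143  0.2345] rect [ 546.  -113.8] [52.  12.7] 17.1
top 2 61 0.2375 [ 0.4666 -0.256   0.2345] rect [ 466.6 -255.7] [13.3 50.9] 16.6
top 3 62 0.2367 [ 0.6867 -0.1921  0.2341] rect [ 687.8 -193.3] [14.6 48.1] 14.1
mid [ 0.57719144 -0.22449274] len 0.22988267374165164 ang 15.746424870477211
target pin (mid) [ 0.60840018 -0.33517704] from opp [ 0.60845393 -0.33521298] lean handle [ 0.60253259 -0.31901599] lean amt 0.017146905143439486
side 0 173 0.2354 [ 0.6057 -0.3239  0.2332] rect [ 604.7 -323. ] [51.5 16.1] 16.8
side 1 120 0.2373 [ 0.5482 -0.1192  0.2353] rect [ 547.6 -118.3] [50.8 14.6] 15.2
side 2 127 0.2381 [ 0.4691 -0.2606  0.2356] rect [ 468.1 -259.9] [14.2 51.5] 14.9
side 3 159 0.2373 [ 0.6898 -0.199   0.2352] rect [ 688.8 -197.9] [14.3 52.5] 15.8
mid [ 0.57848152 -0.2289141 ] len 0.2292732589042247 ang 15.694608344240633
target pin (mid) [ 0.60959015 -0.33962658] from opp [ 0.60982945 -0.33975269] lean handle [ 0.60470233 -0.32296515] lean amt 0.01736245010400628
```

Request:
{"op": "arm_command", "data": {
  "targets": [
    [[-1,0.4,1,0.9,0.34],[-1,0.4,1,0.9,0],[-1,0.4,1,0.9,0],[-1,0.4,1,0.9,0],[-1,0.4,1,0,0],[-1,0.4,1,0,0],[-1,0.4,1,0,0],[-1,0.4,1,0,0],[-1,0.4,0.9,0,0]]
  ],
  "squeeze": 20
}}

```text
time: 1.88
tool_pos: [0.2597, -0.3383, 0.3123]
eef_rot: [[0.271, -0.963, 0.0], [-0.963, -0.271, -0.0], [0.0, -0.0, -1.0]]
wrist_force: [0.0, -0.4, 0.7]
finger_gap: 0.998
```

```bash
python3 - <<'E'
from h import *
from scipy.spatial import ConvexHull
for nm in ['top','side']:
    W=np.load(nm+'1.npz')['W'].reshape(-1,3); W=W[~np.isnan(W[:,0])]
    q=W[(abs(W[:,0]-0.56)<.25)&(abs(W[:,1]-.287)<.085)]
    sl=np.tan(0.122)
    # height above bed relative
    for it in range(2):
        r=q[:,2]+sl*(q[:,0]-.555)
        k=q[(r>0.083)&(r<0.1)]  # rails
        rect=cv2.minAreaRect((k[:,:2]*1e3).astype(np.float32))
    print(nm,len(k),rect, np.histogram(r,bins=np.arange(.05,.12,.005)))
    for xs in np.arange(.36,.78,.06):
        kk=k[abs(k[:,0]-xs)<.02]; 
        lo=kk[kk[:,1]<.287];hi=kk[kk[:,1]>.287]
        print(round(xs,2),len(lo),len(hi),lo[:,1].mean().round(4) if len(lo) else 0,hi[:,1].mean().round(4) if len(hi) else 0, (lo[:,2].max().round(4) if len(lo) else 0))
E
```

```text
top 607 ((554.7015380859375, 288.8466796875), (415.8141174316406, 125.2903823852539), 2.573564052581787) (array([  25,   49,   97,  297,  853, 1415,  458,  295,  165,   52,   79,
          9,    0]), array([0.05 , 0.055, 0.06 , 0.065, 0.07 , 0.075, 0.08 , 0.085, 0.09 ,
       0.095, 0.1  , 0.105, 0.11 , 0.115]))
0.36 22 21 0.2271 0.339 0.1169
0.42 24 25 0.2287 0.3409 0.1123
0.48 26 25 0.2292 0.3411 0.1066
0.54 22 27 0.2301 0.3447 0.0979
0.6 27 29 0.2348 0.341 0.0906
0.66 26 28 0.239 0.3488 0.0809
0.72 25 25 0.2388 0.3484 0.0736
0.78 4 2 0.2578 0.3112 0.0746
side 901 ((556.7442016601562, 285.6427307128906), (414.2236328125, 132.5501708984375), 2.085076093673706) (array([ 153,  176,  187,  317,  829, 1838,  793,  426,  299,   16,  117,
         29,    0]), array([0.05 , 0.055, 0.06 , 0.065, 0.07 , 0.075, 0.08 , 0.085, 0.09 ,
       0.095, 0.1  , 0.105, 0.11 , 0.115]))
0.36 28 30 0.2172 0.3346 0.1177
0.42 40 42 0.2234 0.3363 0.1111
0.48 43 42 0.2234 0.3387 0.1046
0.54 43 39 0.2262 0.3413 0.0965
0.6 45 45 0.228 0.3429 0.0895
0.66 50 48 0.2304 0.3467 0.082
0.72 51 53 0.2324 0.3458 0.0743
0.78 8 9 0.2617 0.3216 0.0736
```

Request:
{"op": "arm_command", "data": {
  "targets": [
    [[-1,0.97,0,0,0],[-1,0.97,0,0,0],[-1,0.97,0,0,0],[-1,0.97,0,0,0],[-1,0.97,0,0,0],[-1,0.97,0,0,0],[-1,0.97,0,0,0],[-1,0.97,0,0,0],[-1,0.97,0,0,0],[-1,0.97,0,0,0],[-1,0.97,0,0,0],[-1,0.97,0,0,0]]
  ]
}}

```text
time: 3.38
tool_pos: [0.6096, -0.3393, 0.3121]
eef_rot: [[0.271, -0.963, -0.0], [-0.963, -0.271, 0.0], [-0.0, 0.0, -1.0]]
wrist_force: [0.2, -1.1, 0.2]
finger_gap: 1.003
```

```bash
python3 - <<'E'
from h import *
s=state();print(s['tool_pos'],s['time'])
for n in ['wrist','side']:
    p,d=capture(n); c=calibration(n); np.savez(n+'2.npz',p=p,d=d,mtx=c['mtx'],view=c['view']);save(p,n+'2.png')
E
```

```text
[ 0.60957717 -0.33927609  0.31206887] 3.375
```

View pics/wrist2.png

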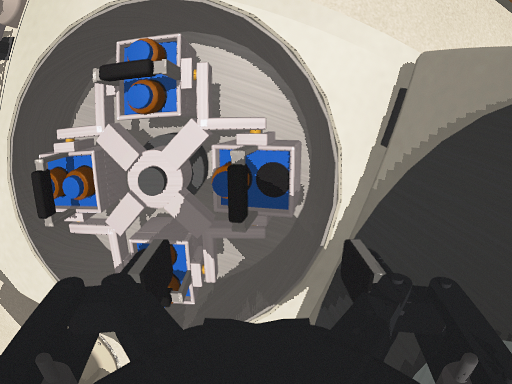

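View pics/side2.png

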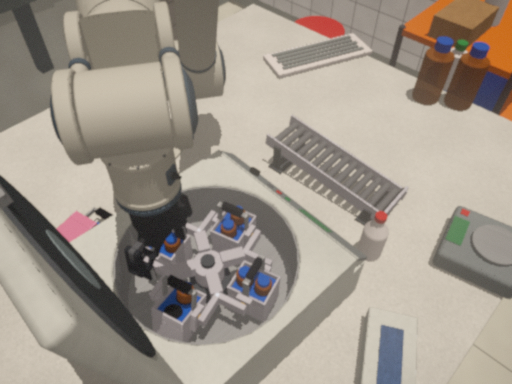

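```bash
cat >> h.py <<'E'
def fcloud(depth,cal):
    K=np.array(cal['mtx']);V=np.array(cal['view'])
    v,u=np.mgrid[:depth.shape[0],:depth.shape[1]]
    x=(u-K[0,2])/K[0,0];y=(v-K[1,2])/K[1,1];r=np.hypot(x,y)+1e-9
    t=np.tan(r); P=np.stack([x/r*t*depth,y/r*t*depth,depth],-1)
    W=(P-V[:3,3])@V[:3,:3]; W[(depth<=0)|(r>1.3)]=np.nan
    return W
E
python3 - <<'E'
from h import *
a=np.load('wrist2.npz');W=fcloud(a['d'],a)
c=calibration('side');print(proj([.6096,-.3393,.312],c),proj([.609,-.337,.223],c))
est=[]
for nm,b in [('t',(226,160,250,222)),('opp',(30,165,56,220)),('up',(95,55,160,85))]:
    k=W[b[1]:b[3],b[0]:b[2]].reshape(-1,3);k=k[(k[:,2]>.2)&(k[:,2]<.26)]
    zt=np.percentile(k[:,2],95);k=k[k[:,2]>zt-.006]
    r=cv2.minAreaRect((k[:,:2]*1e3).astype(np.float32));print(nm,len(k),zt.round(4),np.round(r[0],1),np.round(r[1],1),round(r[2],1));est.append(np.array(r[0]))
print(np.nanmedian(W[60:110,350:390,2]))
a=np.radians(15.7);o=np.array([np.sin(a),-np.cos(a)]);print('pin from opp',est[1]+230*o)
E
```

```text
[[168.36301346 267.2724855 ]] [[175.48165164 290.19252535]]
t 915 0.234 [ 607.6 -321.4] [51.6 14.7] 15.7
opp 514 0.2356 [ 549.6 -116.4] [51.6 16. ] 18.0
up 791 0.2358 [ 690.9 -196.2] [13.7 51.4] 15.8
0.19878618795745084
pin from opp [ 611.87323441 -337.79172894]
```

Request:
{"op": "arm_command", "data": {
  "targets": [
    [[-1,0.05,0.05,-0.5,0],[-1,0,0,-0.5,0],[-1,0,0,-0.5,0],[-1,0,0,-0.5,0],[-1,0,0,-0.5,0],[-0.6,0,0,-0.5,0],[-0.3,0,0,-0.5,0],[-0.1,0,0,0,0],[-0.05,0,0,0,0],[-0.05,0,0,0,0]]
  ]
}}

```text
time: 4.72
tool_pos: [0.6105, -0.3381, 0.2079]
eef_rot: [[0.271, -0.963, 0.001], [-0.963, -0.271, -0.001], [0.001, -0.001, -1.0]]
wrist_force: [0.1, 0.1, -0.8]
finger_gap: 0.526
```

```bash
python3 - <<'E'
from h import *
s=state();print(s['tool_pos'],s['finger_gap'],s['time'],s['wrist_force'])
for n in ['wrist','side']:
    p,d=capture(n); c=calibration(n); np.savez(n+'3.npz',p=p,d=d,mtx=c['mtx'],view=c['view']);save(p,n+'3.png')
    if n=='side': save(cv2.resize(p[200:350,100:300],None,fx=4,fy=4,interpolation=cv2.INTER_CUBIC),'c3.png')
E
```

```text
[ 0.61050342 -0.33808839  0.20791213] 0.5255470874339948 4.725 [ 0.11233777  0.07622599 -0.75465151]
```

View pics/wrist3.png

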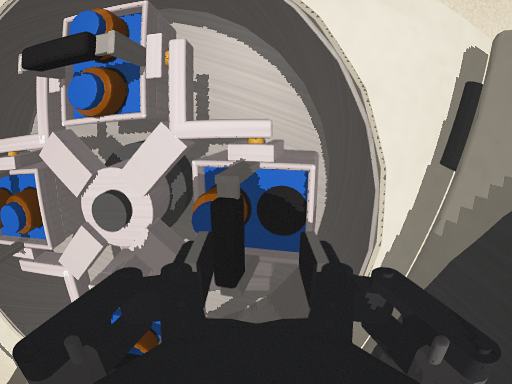

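View pics/c3.png

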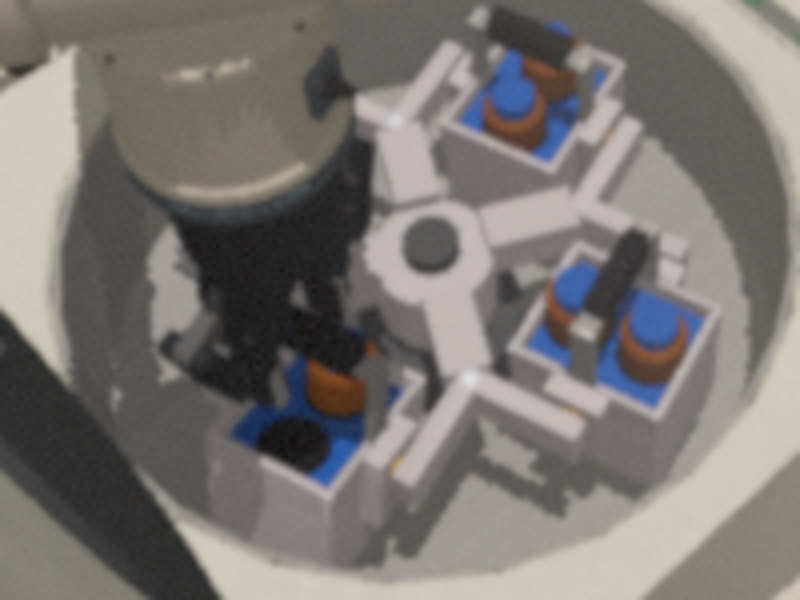

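Request:
{"op": "arm_command", "data": {
  "targets": [
    [[0.0,0,0,0,0],[0.05,0,0,0,0],[0.1,0,0,0,0],[0.15,0,0,0,0],[0.2,0,0,0,0],[0.25,0,0,0,0],[0.3,0,0,0,0],[0.35,0,0,0,0],[0.4,0,0,0,0],[0.45,0,0,0,0],[0.45,0,0,0,0]]
  ]
}}

```text
time: 6.2
tool_pos: [0.6103, -0.3379, 0.2077]
eef_rot: [[0.271, -0.963, 0.001], [-0.963, -0.271, -0.0], [0.0, -0.0, -1.0]]
wrist_force: [-1.7, 1.0, 6.6]
finger_gap: 0.275
```

```bash
python3 - <<'E'
from h import *
s=state();print(s['tool_pos'],s['finger_gap'],s['time'],s['wrist_force'],s['ft_torque'])
for n in ['wrist']:
    p,d=capture(n); c=calibration(n); np.savez(n+'4.npz',p=p,d=d,mtx=c['mtx'],view=c['view']);save(p,n+'4.png')
E
```

```text
[ 0.61030718 -0.33793215  0.20768596] 0.2746762362204222 6.2 [-1.67913152  1.0424632   6.61738193] [0.20040057 0.26777707 0.04709181]
```

View pics/wrist4.png

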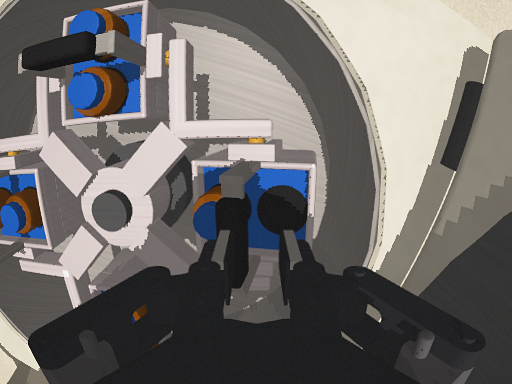

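Request:
{"op": "arm_command", "data": {
  "targets": [
    [[0.48,0,0,0.02,0],[0.51,0,0,0.02,0],[0.54,0,0,0.02,0],[0.57,0,0,0.01,0],[0.6,0,0,0.01,0],[0.63,0,0,0,0],[0.63,0,0,0,0]]
  ]
}}

```text
time: 7.12
tool_pos: [0.6102, -0.3379, 0.2095]
eef_rot: [[0.271, -0.963, -0.0], [-0.963, -0.271, 0.0], [-0.0, 0.0, -1.0]]
wrist_force: [-0.6, -0.1, 0.4]
finger_gap: 0.19
```

```bash
python3 - <<'E'
from h import *
s=state();print(s['tool_pos'],s['finger_gap'],s['time'],s['wrist_force'],s['ft_torque'])
for n in ['wrist']:
    p,d=capture(n); c=calibration(n); np.savez(n+'5.npz',p=p,d=d,mtx=c['mtx'],view=c['view']);save(cv2.resize(p[120:330,150:370],None,fx=2.8,fy=2.8),n+'5.png')
E
```

```text
[ 0.61017483 -0.33786496  0.20954208] 0.1895037061939759 7.125 [-0.64015307 -0.05450899  0.43865603] [ 0.02480991  0.01241148 -0.01277147]
```

View pics/wrist5.png

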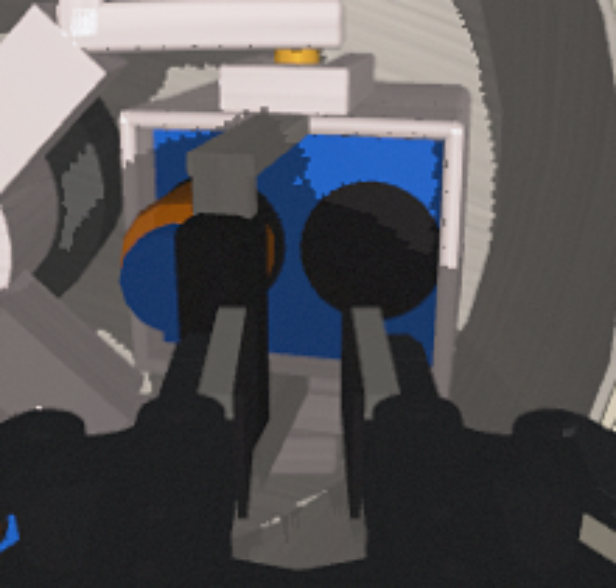

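```bash
python3 - <<'E'
from h import *
for n in [4,5]:
    a=np.load(f'wrist{n}.npz');W=fcloud(a['d'],a)
    ang=np.radians(-74.3);ex=np.array([np.cos(ang),np.sin(ang)]);ey=np.array([-ex[1],ex[0]])
    O=np.array([.611,-.338]); L=np.stack([(W[...,:2]-O)@ex,(W[...,:2]-O)@ey,W[...,2]],-1)*1e3
    print(n,'local: outward, along pin(+x world), z')
    for v in range(180,310,12):
        print(v,[tuple(int(t) if t==t else -999 for t in L[v,u]) for u in range(205,300,8)])
E
```

```text
4 local: outward, along pin(+x world), z
180 [(-39, 18, 155), (-33, 18, 157), (-18, 33, 222), (-14, 33, 223), (-10, 33, 224), (-6, 32, 222), (-2, 20, 163), (3, 19, 163), (9, 20, 165), (14, 20, 166), (20, 20, 167), (26, 21, 168)]
192 [(-38, 11, 166), (-29, 15, 181), (-19, 26, 222), (-14, 26, 224), (-10, 26, 224), (-8, 10, 161), (-2, 10, 163), (3, 11, 165), (9, 11, 165), (14, 12, 167), (20, 12, 168), (26, 12, 167)]
204 [(-34, 10, 191), (-28, 10, 192), (-18, 22, 232), (-13, 23, 233), (-9, 22, 232), (-6, 19, 222), (-2, 1, 163), (3, 1, 164), (9, 2, 167), (15, 2, 167), (20, 3, 168), (26, 3, 169)]
216 [(-33, 3, 195), (-28, 3, 196), (-18, 16, 233), (-13, 17, 235), (-9, 16, 234), (-6, 13, 223), (-2, -7, 163), (3, -7, 164), (9, -6, 166), (15, -6, 167), (21, -6, 166), (27, -6, 168)]
228 [(-34, -5, 195), (-28, -5, 195), (-18, 9, 233), (-14, 9, 233), (-10, 10, 234), (-6, 6, 223), (-2, -17, 164), (3, -17, 164), (-999, -999, -999), (15, -16, 166), (21, -16, 167), (27, -15, 169)]
240 [(-41, -30, 158), (-21, 6, 242), (-16, 11, 251), (-12, 10, 251), (-10, 3, 234), (-6, 0, 224), (-2, -27, 163), (3, -27
[... 2430 characters left out ...]
 (-10, 12, 278), (-8, 7, 269), (-7, -20, 218), (-2, -34, 191), (3, -42, 177), (9, -42, 178), (8, 9, 272), (10, 12, 278), (13, 13, 280)]
276 [(-18, 11, 287), (-15, 12, 287), (-12, 11, 286), (-9, 11, 287), (-8, 2, 270), (-7, -35, 208), (-3, -56, 172), (3, -56, 172), (9, -56, 172), (8, 3, 273), (10, 11, 287), (12, 12, 287)]
288 [(-15, 17, 303), (-13, 17, 303), (-10, 17, 303), (-9, 12, 295), (-8, -3, 272), (-7, -37, 219), (-3, -68, 171), (3, -67, 173), (15, -138, 64), (8, -2, 273), (8, 14, 298), (10, 16, 302)]
300 [(-14, 16, 309), (-12, 16, 309), (-10, 16, 308), (-9, 8, 296), (-8, -8, 272), (-15, -157, 63), (-4, -157, 64), (5, -154, 68), (14, -147, 78), (8, -8, 273), (8, 13, 304), (10, 17, 309)]
```

```bash
python3 - <<'E'
from h import *
for n,tz in [(0,.204),(2,.312),(3,.2079),(4,.2077),(5,.2095)]:
    a=np.load(f'wrist{n}.npz');W=fcloud(a['d'],a)
    V=a['view'];cam=-V[:3,:3].T@V[:3,3]
    b=W[232:300,290:400] ; d=a['d'][232:300,290:400]
    for v in range(232,262,3):
        row=W[v,270:400]; dd=a['d'][v,270:400]; k=dd<0.2
        if k.any(): 
            i=np.where(k)[0]; print(n,v,270+i.min(),270+i.max(),'z-tcp',np.round((row[k][:,2].min()-tz)*1e3,1),np.round((row[k][:,2].max()-tz)*1e3,1),'depth',dd[k].min().round(3)); 
    print('cam',cam)
# side
E
python3 -c "
import sys;sys.path.insert(0,'.')
from h import *
p,d=capture('side');save(cv2.resize(p[230:330,120:240],None,fx=6,fy=6,interpolation=cv2.INTER_CUBIC),'../pics/c5.png')
" ; ls pics
```

```text
0 241 344 360 z-tcp 41.6 47.6 depth 0.132
0 244 293 363 z-tcp nan nan depth 0.0
0 247 343 365 z-tcp 39.9 54.1 depth 0.125
0 250 307 373 z-tcp nan nan depth 0.0
0 253 342 377 z-tcp 40.6 61.3 depth 0.118
0 256 281 379 z-tcp nan nan depth 0.0
0 259 342 381 z-tcp 41.3 65.8 depth 0.114
cam [ 0.21697254 -0.5902456   0.37303336]
2 232 397 399 z-tcp -17.2 -16.4 depth 0.199
2 235 274 399 z-tcp nan nan depth 0.0
2 238 396 399 z-tcp -15.6 -13.5 depth 0.197
2 241 317 399 z-tcp nan nan depth 0.0
2 244 327 399 z-tcp nan nan depth 0.0
2 247 343 399 z-tcp -13.6 53.8 depth 0.125
2 250 343 399 z-tcp -12.7 57.1 depth 0.122
2 253 342 399 z-tcp -12.5 59.9 depth 0.119
2 256 342 399 z-tcp -11.8 62.9 depth 0.117
2 259 342 399 z-tcp -12.0 65.3 depth 0.114
cam [ 0.67714975 -0.32092672  0.48074268]
3 232 301 399 z-tcp nan nan depth 0.0
3 235 300 399 z-tcp -15.4 39.5 depth 0.14
3 238 300 399 z-tcp -14.5 43.0 depth 0.136
3 241 272 399 z-tcp nan nan depth 0.0
3 244 300 399 z-tcp -14.1 49.2 depth 0.13
3 247 300 399 z-tcp -13.7 52.8 depth 0.127
3 250 299 399 z-tcp -13.2 56.5 depth 0.123
3 253 299 399 z-tcp -12.4 58
[... 462 characters left out ...]
4 256 278 399 z-tcp -12.1 60.7 depth 0.119
4 259 270 399 z-tcp nan nan depth 0.0
cam [ 0.67521975 -0.31999332  0.37700025]
5 232 272 399 z-tcp nan nan depth 0.0
5 235 272 399 z-tcp -14.8 38.3 depth 0.141
5 238 272 399 z-tcp -15.1 42.4 depth 0.137
5 241 272 399 z-tcp -14.8 46.8 depth 0.133
5 244 272 399 z-tcp -14.2 49.4 depth 0.13
5 247 272 399 z-tcp -13.8 52.7 depth 0.127
5 250 272 399 z-tcp -13.2 55.3 depth 0.125
5 253 272 399 z-tcp -12.3 58.4 depth 0.122
5 256 272 399 z-tcp nan nan depth 0.0
5 259 272 399 z-tcp nan nan depth 0.0
cam [ 0.6751807  -0.31996543  0.37883992]
c1.png
c2.png
c3.png
c5.png
side0.png
side2.png
side3.png
top0.png
wrist0.png
wrist2.png
wrist3.png
wrist4.png
wrist5.png
```

View pics/c5.png

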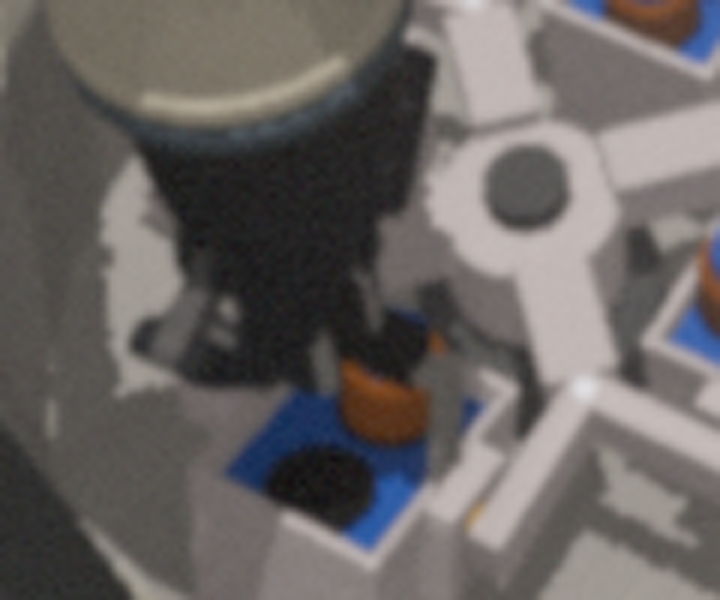

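```bash
python3 - <<'E'
from h import *
c=calibration('side')
ang=np.radians(-74.3);ex=np.array([np.cos(ang),np.sin(ang)]);ey=np.array([-ex[1],ex[0]]);O=np.array([.6102,-.3379])
for x,y in [(9,11),(17,11),(-9,11),(-17,11)]:
    for z in [.21,.22,.23,.24,.25]:
        q=proj(np.r_[O+(x*ex+y*ey)/1e3,z],c)[0]; print(x,z,np.round((q-[120,230])*6))
W=cloud(capture('side')[1],c)
L=np.stack([(W[...,:2]-O)@ex,(W[...,:2]-O)@ey,W[...,2]],-1)*1e3
for v in range(274,300,2): print(v,[tuple(int(t) if t==t else -999 for t in L[v,u]) for u in range(170,188,2)])
E
```

```text
9 0.21 [351. 420.]
9 0.22 [347. 406.]
9 0.23 [343. 391.]
9 0.24 [339. 376.]
9 0.25 [335. 361.]
17 0.21 [337. 440.]
17 0.22 [333. 426.]
17 0.23 [329. 411.]
17 0.24 [325. 396.]
17 0.25 [321. 381.]
-9 0.21 [381. 377.]
-9 0.22 [378. 362.]
-9 0.23 [374. 347.]
-9 0.24 [370. 332.]
-9 0.25 [367. 316.]
-17 0.21 [394. 358.]
-17 0.22 [391. 343.]
-17 0.23 [387. 328.]
-17 0.24 [384. 312.]
-17 0.25 [380. 297.]
274 [(20, 19, 334), (14, 18, 323), (-7, 0, 274), (-9, 3, 276), (-8, 8, 281), (-9, 12, 282), (-62, -34, 165), (-66, -32, 161), (-68, -28, 161)]
276 [(19, 17, 323), (14, 16, 315), (10, 16, 308), (-7, 4, 272), (-8, 7, 273), (-9, 11, 275), (-19, 7, 256), (-66, -33, 152), (-69, -30, 150)]
278 [(20, 16, 317), (15, 16, 309), (12, 17, 305), (-6, 3, 264), (-6, 8, 270), (-8, 11, 269), (-18, 6, 250), (-63, -31, 150), (-102, -63, 65)]
280 [(20, 15, 310), (17, 17, 306), (-6, -3, 252), (-7, 1, 255), (-6, 7, 261), (-7, 11, 263), (-12, 11, 255), (-95, -65, 64), (-98, -61, 62)]
282 [(21, 14, 303), (13, 11, 287), (-6, -5, 243), (-7, 0, 246), (-6, 5, 251), (-6, 11, 257), (-11, 11, 248), (-20, 7, 231), (-22, 11
[... 435 characters left out ...]
, 262), (16, 8, 260), (13, 11, 258), (-27, -27, 158), (-5, 1, 218), (-6, 5, 220), (-7, 10, 223), (-7, 15, 227), (-8, 19, 229)]
292 [(20, 6, 258), (15, 6, 249), (14, 11, 252), (10, 11, 245), (-14, -9, 187), (-16, -5, 187), (-6, 9, 215), (-6, 14, 219), (-7, 19, 223)]
294 [(22, 7, 254), (17, 6, 244), (15, 10, 246), (-20, -22, 157), (-11, -7, 184), (-12, -3, 186), (-14, 0, 186), (-15, 4, 187), (-6, 19, 217)]
296 [(-8, -29, 162), (-10, -25, 161), (-13, -22, 159), (-14, -18, 161), (-9, -6, 180), (-10, -1, 183), (-10, 3, 186), (-12, 6, 186), (-15, 9, 184)]
298 [(-3, -25, 163), (-7, -23, 160), (-8, -18, 163), (-11, -16, 159), (-8, -6, 173), (-8, -1, 178), (-8, 3, 181), (-11, 6, 180), (-13, 10, 180)]
```

Request:
{"op": "arm_command", "data": {
  "targets": [
    [[0.63,0,0,0.5,0],[-0.2,0,0,0,0],[-0.8,0,0,0,0],[-0.8,0,0,0,0],[-0.8,0,0,0,0],[-0.8,0,0,0,0]]
  ]
}}

```text
time: 8.02
tool_pos: [0.6101, -0.3378, 0.2244]
eef_rot: [[0.271, -0.963, -0.0], [-0.963, -0.271, 0.0], [-0.0, 0.0, -1.0]]
wrist_force: [0.1, -0.2, -0.0]
finger_gap: 0.901
```

Request:
{"op": "arm_command", "data": {
  "targets": [
    [[-0.8,0,0,-0.3,0],[-0.8,0,0,-0.3,0],[-0.8,0,0,-0.3,0],[-0.8,0,0,-0.3,0],[-0.8,0,0,-0.3,0]]
  ]
}}

```text
time: 8.65
tool_pos: [0.6102, -0.3378, 0.1789]
eef_rot: [[0.271, -0.963, -0.0], [-0.963, -0.271, 0.0], [-0.0, 0.0, -1.0]]
wrist_force: [-0.7, 0.4, -1.2]
finger_gap: 0.901
```

```bash
cat > look.py <<'E'
import sys
from h import *
n=sys.argv[1]
s=state();print('tcp',s['tool_pos'].round(4) if hasattr(s['tool_pos'],'round') else s['tool_pos'],'gap',round(s['finger_gap'],3),'t',s['time'],'F',np.round(s['wrist_force'],2),'T',np.round(s['ft_torque'],2))
c=calibration('wrist');p,d=capture('wrist');np.savez(f'wrist{n}.npz',p=p,d=d,mtx=c['mtx'],view=c['view'])
p2,d2=capture('side')
a=cv2.resize(p[100:320,140:380],None,fx=2,fy=2);b=cv2.resize(p2[225:335,110:230],None,fx=4,fy=4,interpolation=cv2.INTER_CUBIC)[:440]
b=cv2.resize(b,(320,440)) if False else b[:, :480]
im=np.hstack([a,b])[:, :800] if a.shape[0]==b.shape[0] else a
save(cv2.resize(np.hstack([a,b]),(800,366)),f'l{n}.png')
E
python3 look.py 6
```

```text
tcp [ 0.6102 -0.3378  0.1789] gap 0.901 t 8.65 F [-0.65  0.42 -1.23] T [-0.02 -0.04 -0.01]
```

View pics/l6.png

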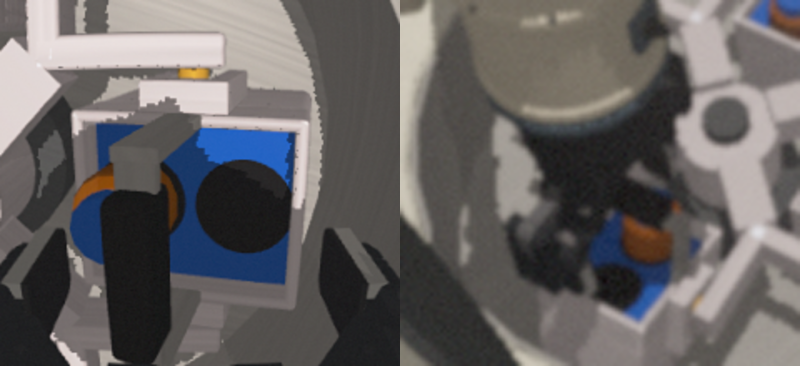

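Request:
{"op": "arm_command", "data": {
  "targets": [
    [[-0.4,0,0,-0.07,0],[-0.15,0,0,-0.06,0],[-0.1,0,0,0,0],[-0.05,0,0,0,0],[0.0,0,0,0,0],[0.05,0,0,0,0],[0.1,0,0,0,0],[0.15,0,0,0,0],[0.2,0,0,0,0],[0.25,0,0,0,0],[0.3,0,0,0,0],[0.3,0,0,0,0]]
  ]
}}

```text
time: 10.25
tool_pos: [0.6102, -0.3379, 0.1757]
eef_rot: [[0.271, -0.963, 0.0], [-0.963, -0.271, -0.0], [0.0, -0.0, -1.0]]
wrist_force: [0.4, 0.4, 0.4]
finger_gap: 0.356
```

```bash
python3 look.py 7
```

```text
tcp [ 0.6102 -0.3379  0.1757] gap 0.356 t 10.25 F [0.39 0.38 0.43] T [ 0.03  0.01 -0.01]
```

View pics/l7.png

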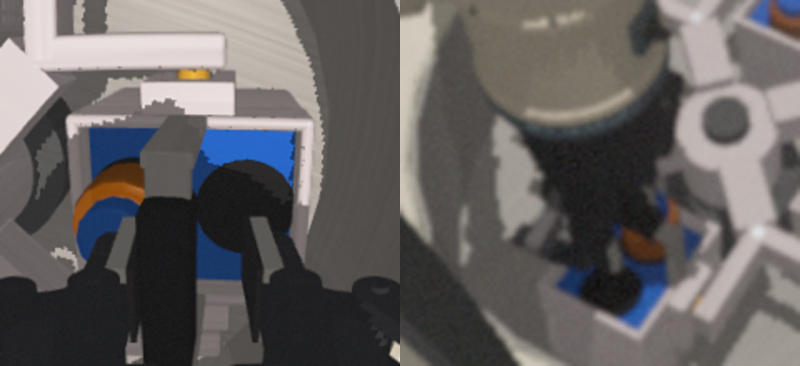

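Request:
{"op": "arm_command", "data": {
  "targets": [
    [[0.34,0,0,0.01,0],[0.38,0,0,0.01,0],[0.42,0,0,0.01,0],[0.46,0,0,0.01,0],[0.5,0,0,0.01,0],[0.53,0,0,0,0],[0.56,0,0,0,0],[0.58,0,0,0,0],[0.6,0,0,0,0],[0.6,0,0,0,0]]
  ]
}}

```text
time: 11.6
tool_pos: [0.6102, -0.3378, 0.1772]
eef_rot: [[0.271, -0.963, -0.0], [-0.963, -0.271, 0.0], [-0.0, 0.0, -1.0]]
wrist_force: [-0.3, 0.8, 1.1]
finger_gap: 0.201
```

```bash
python3 look.py 8
```

```text
tcp [ 0.6102 -0.3378  0.1772] gap 0.201 t 11.6 F [-0.34  0.82  1.11] T [ 0.13  0.02 -0.01]
```

View pics/l8.png

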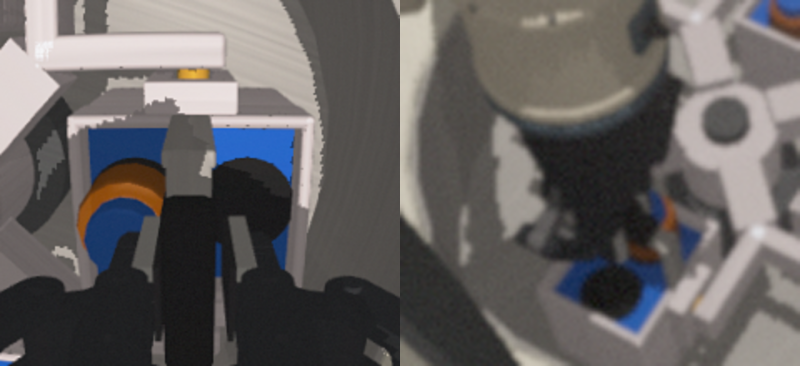

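```bash
cat > tilt.py <<'E'
import sys
from h import *
a=np.load(f'wrist{sys.argv[1]}.npz');W=fcloud(a['d'],a)
ang=np.radians(-74.3);ex=np.array([np.cos(ang),np.sin(ang)]);ey=np.array([-ex[1],ex[0]])
O=np.array([.611,-.338]); L=np.stack([(W[...,:2]-O)@ex,(W[...,:2]-O)@ey,W[...,2]],-1).reshape(-1,3)*1e3
k=L[(abs(L[:,0])<30)&(L[:,1]>12)&(L[:,1]<27)&(L[:,2]>228)&(L[:,2]<240)]; print('block top x',np.percentile(k[:,0],[2,50,98]).round(1),'z',np.median(k[:,2]).round(1),len(k))
# far rim  along=+38
k=L[(abs(L[:,0])<46)&(L[:,1]>33)&(L[:,1]<39)&(L[:,2]>155)&(L[:,2]<190)]
A=np.c_[k[:,0],np.ones(len(k))]
for _ in range(5):
    f=np.linalg.lstsq(A,k[:,2],rcond=None)[0]; r=k[:,2]-A@f; m=abs(r)<2.5; k=k[m];A=A[m]
print('rim slope rad (dz/dx outward)',f,len(k),k[:,0].min(),k[:,0].max())
E
for i in 3 7 8; do python3 tilt.py $i; done
```

```text
block top x [-24.  -16.7 -10.2] z 232.9 666
rim slope rad (dz/dx outward) [  0.17873808 174.34520853] 339 -45.3641802085042 39.85471814409707
block top x [-14.3  -7.5  -0.8] z 234.6 1088
rim slope rad (dz/dx outward) [6.46208115e-02 1.74504759e+02] 606 -45.94468335713832 40.6982155152104
block top x [-8.2 -1.6  5. ] z 234.9 1058
rim slope rad (dz/dx outward) [-7.50453868e-04  1.74659602e+02] 746 -45.61133233255483 42.95585586573545
```

Request:
{"op": "arm_command", "data": {
  "targets": [
    [[0.62,0,0,0,0],[0.64,0,0,0,0],[0.66,0,0,0,0],[0.68,0,0,0,0],[0.72,0,0,0,0],[0.8,0,0,0,0],[0.8,0,0,0,0]]
  ],
  "squeeze": 20
}}

```text
time: 12.58
tool_pos: [0.6102, -0.3377, 0.1772]
eef_rot: [[0.271, -0.963, -0.0], [-0.963, -0.271, 0.0], [-0.0, 0.0, -1.0]]
wrist_force: [-1.3, 4.2, 3.6]
finger_gap: 0.157
```

```bash
python3 look.py 9; python3 tilt.py 9
```

```text
tcp [ 0.6102 -0.3377  0.1772] gap 0.157 t 12.575 F [-1.29  4.22  3.56] T [ 0.92  0.23 -0.02]
block top x [-7.1 -0.1  6.4] z 234.8 1066
rim slope rad (dz/dx outward) [-1.04808009e-02  1.74668603e+02] 749 -45.80716634391411 43.33073460843145
```

View pics/l9.png

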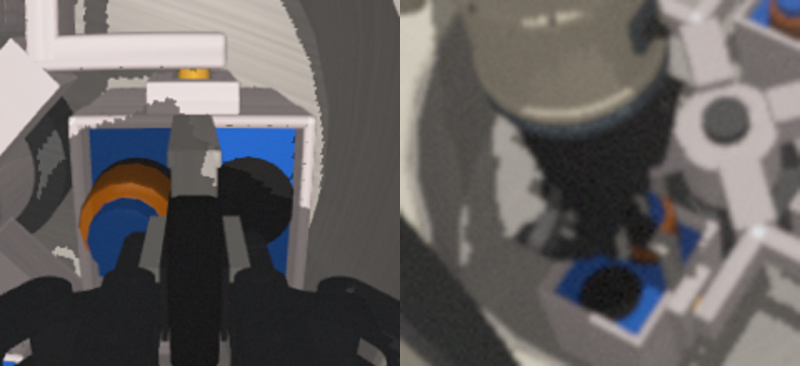

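Request:
{"op": "arm_command", "data": {
  "targets": [
    [[0.8,-0.005,0.015,0.01,0],[0.8,-0.005,0.015,0,0],[0.8,0,0,0,0],[0.8,0,0,0,0]]
  ]
}}

```text
time: 13.18
tool_pos: [0.6098, -0.3372, 0.1773]
eef_rot: [[0.271, -0.963, -0.0], [-0.963, -0.271, -0.0], [0.0, 0.0, -1.0]]
wrist_force: [0.4, 0.1, -3.1]
finger_gap: 0.162
```

```bash
python3 -c "
from rig import *;import numpy as np
s=state();print(s['tool_pos'],s['finger_gap'],np.round(s['wrist_force'],2),np.round(s['ft_torque'],3))"
```

```text
[ 0.60982856 -0.33717757  0.17734704] 0.16224421559808686 [ 0.43  0.14 -3.07] [-0.108 -0.062  0.019]
```

Request:
{"op": "arm_command", "data": {
  "targets": [
    [[0.8,0,0,0.03,0],[0.8,0,0,0.05,0],[0.8,0,0,0.07,0],[0.8,0,0,0.07,0],[0.8,0,0,0.07,0],[0.8,0,0,0.07,0],[0.8,0,0,0.07,0],[0.8,0,0,0.07,0],[0.8,0,0,0.05,0],[0.8,0,0,0.03,0]]
  ]
}}

```text
time: 14.42
tool_pos: [0.6099, -0.3369, 0.195]
eef_rot: [[0.271, -0.963, 0.0], [-0.963, -0.271, 0.0], [-0.0, -0.0, -1.0]]
wrist_force: [0.6, -0.8, -4.5]
finger_gap: 0.165
```

```bash
python3 look.py 10; python3 - <<'E'
from h import *
a=np.load('wrist10.npz');W=fcloud(a['d'],a)
E
```

```text
tcp [ 0.6099 -0.3369  0.195 ] gap 0.165 t 14.425 F [ 0.61 -0.84 -4.48] T [-0.02  0.01  0.02]
```

View pics/l10.png

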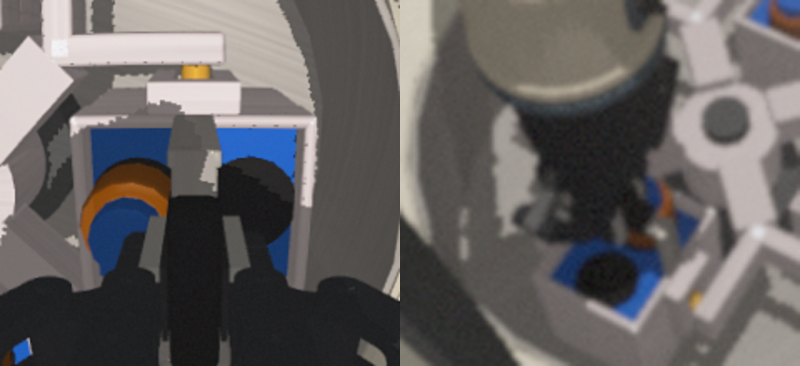

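Request:
{"op": "arm_command", "data": {
  "targets": [
    [[0.8,0,0,0.06,0],[0.8,0,0,0.1,0],[0.8,0,0,0.1,0],[0.8,0,0,0.1,0],[0.8,0,0,0.1,0],[0.8,0,0,0.12,0],[0.8,0,0,0.14,0],[0.8,0,0,0.16,0],[0.8,0,0,0.2,0],[0.8,0,0,0.25,0],[0.8,0,0,0.3,0],[0.8,0,0,0.3,0]]
  ]
}}

```text
time: 16.02
tool_pos: [0.6099, -0.337, 0.2535]
eef_rot: [[0.271, -0.963, 0.0], [-0.963, -0.271, -0.0], [0.0, -0.0, -1.0]]
wrist_force: [1.0, -0.7, -4.5]
finger_gap: 0.158
```

Request:
{"op": "arm_command", "data": {
  "targets": [
    [[0.8,0,0,0.35,0],[0.8,0,0,0.4,0],[0.8,0,0,0.4,0],[0.8,0,0,0.4,0],[0.8,0,0,0.4,0],[0.8,0,0,0.4,0],[0.8,0,0,0.35,0],[0.8,0,0,0.25,0],[0.8,0,0,0.15,0],[0.8,0,0,0.05,0]]
  ]
}}

```text
time: 17.27
tool_pos: [0.6099, -0.337, 0.3474]
eef_rot: [[0.271, -0.963, -0.0], [-0.963, -0.271, 0.0], [-0.0, 0.0, -1.0]]
wrist_force: [0.4, 0.7, -4.4]
finger_gap: 0.161
```

```bash
python3 look.py 11; python3 -c "
from h import *
p,d=capture('side');save(p,'s11.png')"
```

```text
tcp [ 0.6099 -0.337   0.3474] gap 0.161 t 17.275 F [ 0.35  0.68 -4.41] T [-0.05 -0.02  0.06]
```

View pics/s11.png

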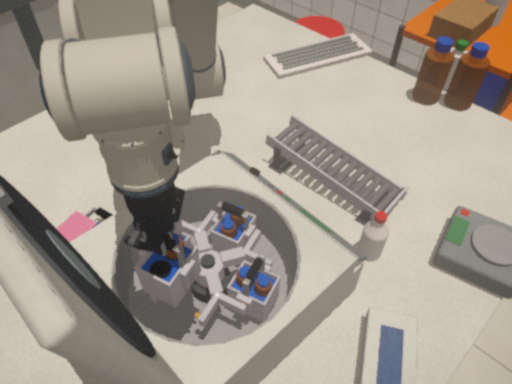

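View pics/l11.png

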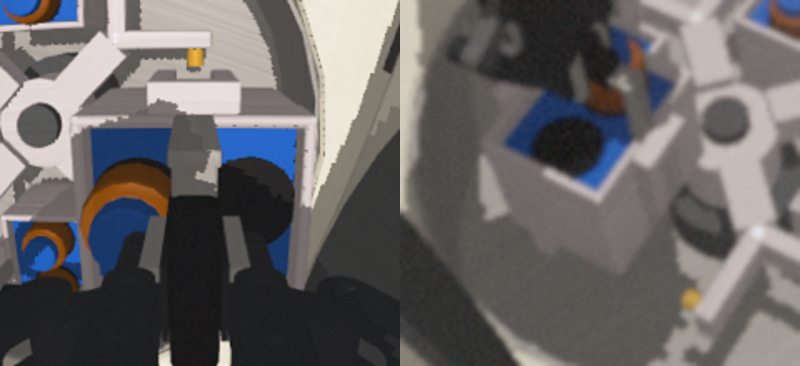

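Request:
{"op": "arm_command", "data": {
  "targets": [
    [[0.8,-0.03,0.1,0.1,0],[0.8,-0.05,0.2,0.1,0],[0.8,-0.09,0.35,0.1,0],[0.8,-0.13,0.5,0.1,0],[0.8,-0.17,0.65,0.1,0],[0.8,-0.21,0.8,0.1,0],[0.8,-0.21,0.8,0.1,0],[0.8,-0.21,0.8,0,0],[0.8,-0.21,0.8,0,0],[0.8,-0.21,0.8,0,0],[0.8,-0.21,0.8,0,0],[0.8,-0.21,0.8,0,0]]
  ]
}}

```text
time: 18.92
tool_pos: [0.5512, -0.1133, 0.3683]
eef_rot: [[0.271, -0.963, 0.0], [-0.963, -0.271, 0.0], [-0.0, -0.0, -1.0]]
wrist_force: [-0.4, 0.5, -4.2]
finger_gap: 0.163
```

Request:
{"op": "arm_command", "data": {
  "targets": [
    [[0.8,-0.21,0.8,0,-0.22],[0.8,-0.21,0.8,0,-0.22],[0.8,-0.21,0.8,0,-0.22],[0.8,-0.21,0.8,0,-0.22],[0.8,-0.21,0.8,0,-0.22],[0.8,-0.21,0.8,0,-0.22],[0.8,-0.21,0.8,0,-0.22],[0.8,-0.21,0.8,0,-0.22],[0.8,-0.21,0.8,0,-0.22],[0.8,-0.21,0.8,0,-0.22],[0.8,-0.21,0.8,0,-0.22],[0.8,-0.21,0.8,0,-0.22]]
  ]
}}

```text
time: 20.42
tool_pos: [0.4752, 0.1744, 0.3683]
eef_rot: [[0.043, -0.999, 0.0], [-0.999, -0.043, 0.0], [-0.0, -0.0, -1.0]]
wrist_force: [0.1, 0.0, -3.4]
finger_gap: 0.162
```

Request:
{"op": "arm_command", "data": {
  "targets": [
    [[0.8,-0.21,0.8,0,0],[0.8,-0.21,0.8,-0.1,0],[0.8,-0.17,0.65,-0.2,0],[0.8,-0.13,0.5,-0.3,0],[0.8,-0.09,0.35,-0.4,0],[0.8,-0.07,0.25,-0.4,0],[0.8,-0.04,0.15,-0.4,0],[0.8,-0.03,0.1,-0.4,0],[0.8,0,0,-0.3,0],[0.8,0,0,-0.15,0],[0.8,0,0,0,0]]
  ]
}}

```text
time: 21.8
tool_pos: [0.4476, 0.2808, 0.2886]
eef_rot: [[0.044, -0.999, -0.0], [-0.999, -0.044, -0.0], [0.0, 0.0, -1.0]]
wrist_force: [0.5, -0.6, -4.2]
finger_gap: 0.159
```

```bash
python3 - <<'E'
from h import *
s=state();print(s['tool_pos'],s['finger_gap'],s['time'],np.round(s['wrist_force'],2),np.round(s['ft_torque'],3));print(np.round(s['eef_rot'],3))
c=calibration('wrist');p,d=capture('wrist');np.savez('wrist12.npz',p=p,d=d,mtx=c['mtx'],view=c['view']);save(p,'w12.png')
for n in ['side','top']:
    p,d=capture(n);np.savez(n+'12.npz',p=p,d=d,W=cloud(d,calibration(n)));save(p,n[0]+'12.png')
E
```

```text
[0.44762458 0.28082019 0.28864289] 0.15948920620889298 21.8 [ 0.48 -0.59 -4.23] [-0.032 -0.044  0.009]
[[ 0.044 -0.999 -0.   ]
 [-0.999 -0.044 -0.   ]
 [ 0.     0.    -1.   ]]
```

View pics/w12.png

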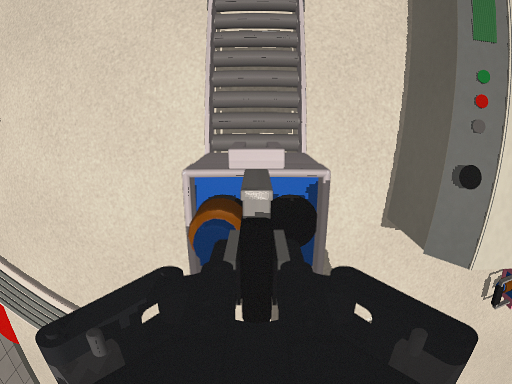

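View pics/s12.png

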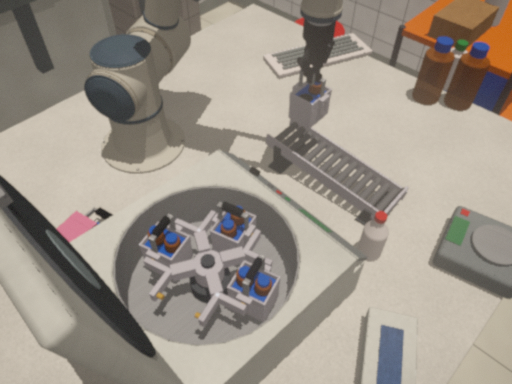

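```bash
python3 - <<'E'
from h import *
a=np.load('wrist12.npz');W=fcloud(a['d'],a).reshape(-1,3);W=W[~np.isnan(W[:,0])]
q=W[(abs(W[:,0]-0.6)<.15)&(abs(W[:,1]-.287)<.09)&(W[:,2]>.03)&(W[:,2]<.13)]
for x0 in [.52,.55,.58,.61,.64,.67,.70]:
    k=q[abs(q[:,0]-x0)<.012]; bed=np.median(k[:,2]); r=k[k[:,2]>bed+.006]
    lo=r[r[:,1]<.287];hi=r[r[:,1]>.287]
    print(x0,'bed',bed.round(4),np.percentile(k[:,2],[80]).round(4),'rails',lo[:,1].mean().round(4) if len(lo) else 0,hi[:,1].mean().round(4) if len(hi) else 0,len(lo),len(hi))
# bucket rim
ang=np.radians(2.5)
k=W[(abs(W[:,0]-.485)<.01)&(abs(W[:,1]-.281)<.07)&(W[:,2]>.2)&(W[:,2]<.31)]
r=k[(k[:,2]>np.percentile(k[:,2],50)-.01)]
print(len(k),np.percentile(k[:,1],[0.5,50,99.5]).round(4),np.median(k[:,2]), k[:,1].min(),k[:,1].max())
for n in ['side','top']:
    z=np.load(n+'12.npz')['W'].reshape(-1,3);z=z[~np.isnan(z[:,0])]
    k=z[(abs(z[:,0]-.4476)<.06)&(abs(z[:,1]-.281)<.06)&(z[:,2]>.18)&(z[:,2]<.31)]
    print(n,len(k),np.percentile(k,[1,99],axis=0).round(4).tolist())
E
```

```text
0.52 bed 0.0826 [0.0852] rails 0.2273 0.3442 105 101
0.55 bed 0.0776 [0.0814] rails 0.2285 0.345 101 108
0.58 bed 0.0736 [0.0769] rails 0.2295 0.3465 101 94
0.61 bed 0.07 [0.0725] rails 0.231 0.3479 94 94
0.64 bed 0.0666 [0.0684] rails 0.2321 0.3491 85 89
0.67 bed 0.0626 [0.0645] rails 0.2333 0.35 68 45
  return _methods._mean(a, axis=axis, dtype=dtype,
  ret = ret.dtype.type(ret / rcount)
Traceback (most recent call last):
IndexError: index -1 is out of bounds for axis 0 with size 0
```

View pics/t12.png

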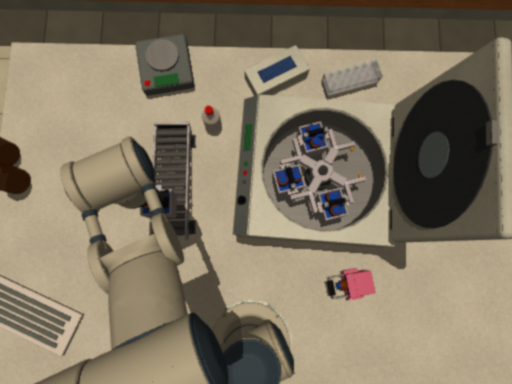

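Request:
{"op": "arm_command", "data": {
  "targets": [
    [[0.8,0,0.06,-0.2,0],[0.8,0,0,-0.4,0],[0.8,0,0,-0.4,0],[0.8,0,0,-0.4,0],[0.8,0,0,-0.4,0],[0.8,0,0,-0.4,0],[0.8,0,0,-0.3,0],[0.8,0,0,-0.2,0],[0.8,0,0,-0.15,0],[0.8,0,0,-0.1,0],[0.8,0,0,0,0]]
  ]
}}

```text
time: 23.32
tool_pos: [0.4476, 0.2828, 0.2002]
eef_rot: [[0.044, -0.999, -0.0], [-0.999, -0.044, 0.0], [-0.0, 0.0, -1.0]]
wrist_force: [-0.6, -0.6, -4.4]
finger_gap: 0.163
```

```bash
cat > look2.py <<'E'
import sys
from h import *
n=sys.argv[1]
s=state();print('tcp',np.round(s['tool_pos'],4),'gap',round(s['finger_gap'],3),'t',s['time'],'F',np.round(s['wrist_force'],2),'T',np.round(s['ft_torque'],3))
c=calibration('wrist');p,d=capture('wrist');np.savez(f'wrist{n}.npz',p=p,d=d,mtx=c['mtx'],view=c['view'])
p2,d2=capture('side')
b=cv2.resize(p2[60:240,230:430],(0,0),fx=2.2,fy=2.2,interpolation=cv2.INTER_CUBIC)
a=cv2.resize(p[40:330,120:400],(382,396))
im=np.hstack([a,b]);save(im[:, :800] if im.shape[1]<=822 else im,f'l{n}.png')
E
python3 look2.py 13
```

```text
tcp [0.4476 0.2828 0.2002] gap 0.163 t 23.325 F [-0.62 -0.55 -4.44] T [-0.037 -0.038  0.008]
```

View pics/l13.png

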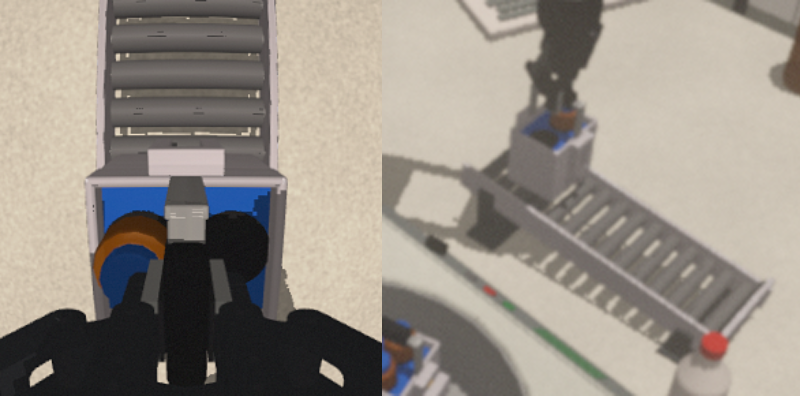

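Request:
{"op": "arm_command", "data": {
  "targets": [
    [[0.8,0,0,-0.07,0],[0.8,0,0,-0.07,0],[0.8,0,0,-0.07,0],[0.8,0,0,-0.06,0],[0.8,0,0,-0.05,0],[0.8,0,0,-0.04,0]]
  ]
}}

```text
time: 24.18
tool_pos: [0.4476, 0.2828, 0.1894]
eef_rot: [[0.044, -0.999, -0.0], [-0.999, -0.044, -0.0], [0.0, 0.0, -1.0]]
wrist_force: [0.5, -0.1, -4.6]
finger_gap: 0.165
```

Request:
{"op": "arm_command", "data": {
  "targets": [
    [[0.8,0,0,-0.03,0],[0.8,0,0,-0.03,0],[0.8,0,0,-0.03,0],[0.8,0,0,0,0]]
  ]
}}

```text
time: 24.68
tool_pos: [0.4475, 0.2828, 0.1867]
eef_rot: [[0.044, -0.999, -0.0], [-0.999, -0.044, -0.0], [0.0, 0.0, -1.0]]
wrist_force: [-0.7, -0.7, -4.2]
finger_gap: 0.159
```

Request:
{"op": "arm_command", "data": {
  "targets": [
    [[0.8,0,0,-0.03,0],[0.8,0,0,-0.03,0],[0.8,0,0,-0.03,0],[0.8,0,0,0,0]]
  ]
}}

```text
time: 25.18
tool_pos: [0.4475, 0.2828, 0.184]
eef_rot: [[0.044, -0.999, -0.0], [-0.999, -0.044, -0.0], [0.0, 0.0, -1.0]]
wrist_force: [-0.4, 0.7, -4.3]
finger_gap: 0.161
```

Request:
{"op": "arm_command", "data": {
  "targets": [
    [[0.8,0,0,-0.03,0],[0.8,0,0,-0.03,0],[0.8,0,0,0,0]]
  ]
}}

```text
time: 25.55
tool_pos: [0.4479, 0.283, 0.1827]
eef_rot: [[0.044, -0.999, 0.001], [-0.999, -0.044, 0.001], [-0.0, -0.001, -1.0]]
wrist_force: [-0.2, -0.5, 3.2]
finger_gap: 0.164
```

```bash
python3 look2.py 14
```

```text
tcp [0.4479 0.283  0.1827] gap 0.164 t 25.55 F [-0.17 -0.49  3.17] T [0.013 0.151 0.052]
```

View pics/l14.png

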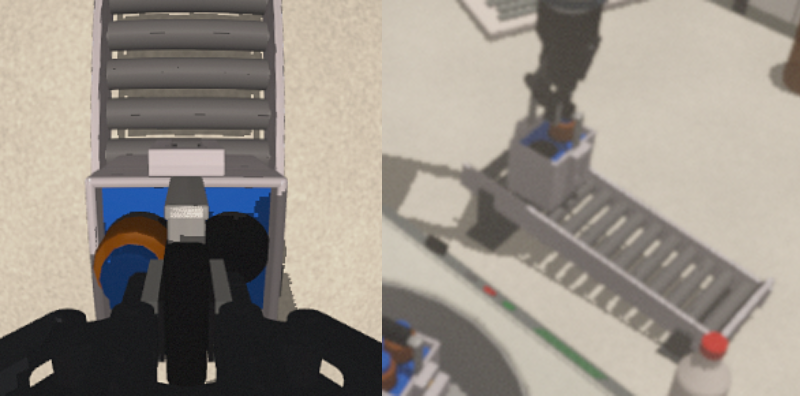

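Request:
{"op": "arm_command", "data": {
  "targets": [
    [[0.8,0.04,0,-0.02,0],[0.8,0.04,0,-0.02,0],[0.8,0.04,0,-0.02,0],[0.8,0,0,0,0]]
  ]
}}

```text
time: 26.15
tool_pos: [0.4523, 0.2834, 0.1815]
eef_rot: [[0.044, -0.999, 0.003], [-0.999, -0.044, 0.001], [-0.001, -0.003, -1.0]]
wrist_force: [1.7, 1.1, 12.6]
finger_gap: 0.157
```

```bash
python3 look2.py 15
```

```text
tcp [0.4523 0.2834 0.1815] gap 0.157 t 26.15 F [ 1.72  1.12 12.63] T [ 0.152  0.016 -0.015]
```

View pics/l15.png

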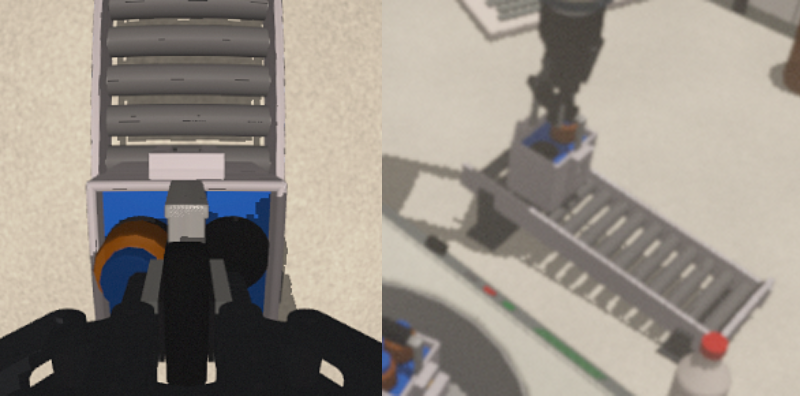

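```bash
python3 - <<'E'
from h import *
for n in [13,14,15]:
    a=np.load(f'wrist{n}.npz');W=fcloud(a['d'],a).reshape(-1,3);W=W[~np.isnan(W[:,0])]
    # strap + block top profile along x
    k=W[(abs(W[:,1]-.283)<.005)&(abs(W[:,0]-.463)<.045)&(W[:,2]>.2)]
    tz=[.2002,.1827,.1815][n-13]
    b=k[(k[:,0]>.462)&(k[:,0]<.474)&(k[:,2]>tz+.04)&(k[:,2]<tz+.07)]
    f=np.polyfit(b[:,0],b[:,2],1); print(n,len(b),'slope',f[0].round(3))
    r=W[(W[:,2]>tz-.03)&(W[:,2]<tz+.01)&(abs(abs(W[:,1]-.283)-.043)<.004)&(W[:,0]>.43)&(W[:,0]<.486)]
    if len(r)>20: print('rim',len(r),np.polyfit(r[:,0],r[:,2],1)[0].round(3))
E
```

```text
13 841 slope -0.728
rim 1745 -0.022
14 847 slope -0.659
rim 1725 -0.024
15 649 slope -0.03
rim 1736 -0.058
```

Request:
{"op": "arm_command", "data": {
  "targets": [
    [[0.8,0.05,0,-0.02,0],[0.8,0.05,0,-0.02,0],[0.8,0.05,0,-0.02,0],[0.8,0.05,0,-0.02,0],[0.8,0,0,0,0]]
  ]
}}

```text
time: 26.88
tool_pos: [0.4589, 0.2836, 0.1794]
eef_rot: [[0.044, -0.999, 0.004], [-0.999, -0.044, 0.002], [-0.002, -0.004, -1.0]]
wrist_force: [2.6, 1.2, 15.3]
finger_gap: 0.16
```

```bash
python3 look2.py 16; python3 - <<'E'
from h import *
a=np.load('wrist16.npz');W=fcloud(a['d'],a).reshape(-1,3);W=W[~np.isnan(W[:,0])];tz=.180
r=W[(W[:,2]>tz-.03)&(W[:,2]<tz+.01)&(abs(abs(W[:,1]-.283)-.043)<.004)&(W[:,0]>.43)&(W[:,0]<.486)]
print(len(r),np.polyfit(r[:,0],r[:,2],1)[0].round(3))
E
```

```text
tcp [0.4589 0.2836 0.1794] gap 0.16 t 26.875 F [ 2.57  1.17 15.35] T [ 0.229 -0.158 -0.065]
1657 -0.095
```

Request:
{"op": "arm_command", "data": {
  "targets": [
    [[0.8,0.05,0,-0.02,0],[0.8,0.05,0,-0.02,0],[0.8,0.05,0,-0.01,0],[0.8,0,0,0.01,0]]
  ]
}}

```text
time: 27.48
tool_pos: [0.4632, 0.2836, 0.1781]
eef_rot: [[0.044, -0.999, 0.003], [-0.999, -0.044, 0.002], [-0.002, -0.003, -1.0]]
wrist_force: [1.9, 2.2, 10.9]
finger_gap: 0.16
```

```bash
python3 look2.py 17; python3 - <<'E'
from h import *
a=np.load('wrist17.npz');W=fcloud(a['d'],a).reshape(-1,3);W=W[~np.isnan(W[:,0])];tz=.179
r=W[(W[:,2]>tz-.03)&(W[:,2]<tz+.01)&(abs(abs(W[:,1]-.283)-.043)<.004)&(W[:,0]>.44)&(W[:,0]<.49)]
print(len(r),np.polyfit(r[:,0],r[:,2],1)[0].round(3))
E
```

```text
tcp [0.4632 0.2836 0.1781] gap 0.16 t 27.475 F [ 1.91  2.19 10.9 ] T [ 0.481 -0.216 -0.007]
1485 -0.131
```

View pics/l17.png

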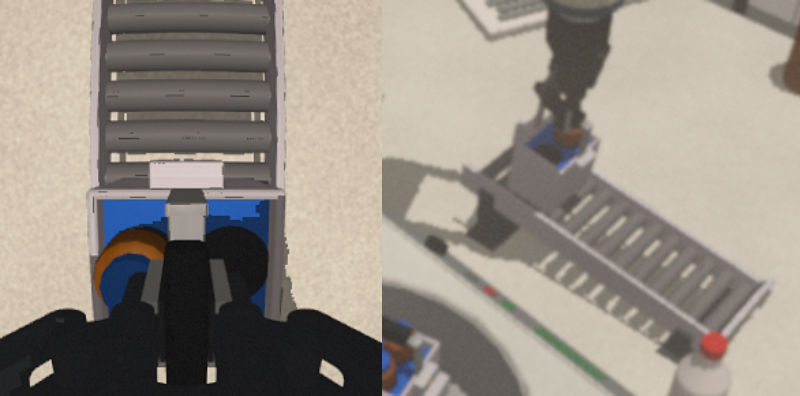

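Request:
{"op": "arm_command", "data": {
  "targets": [
    [[0.8,0,0,0.015,0],[0.8,0,0,0.01,0],[0.69,0,0,0,0],[0.64,0,0,0,0],[0.4,0,0,0,0],[0,0,0,0,0],[-0.5,0,0,0,0],[-0.8,0,0,0,0]]
  ]
}}

```text
time: 28.58
tool_pos: [0.4616, 0.2828, 0.1775]
eef_rot: [[0.044, -0.999, -0.0], [-0.999, -0.044, -0.0], [0.0, 0.0, -1.0]]
wrist_force: [0.4, -0.1, 0.4]
finger_gap: 0.891
```

```bash
python3 look2.py 18
```

```text
tcp [0.4616 0.2828 0.1775] gap 0.891 t 28.575 F [ 0.43 -0.07  0.41] T [ 0.032 -0.004 -0.046]
```

View pics/l18.png

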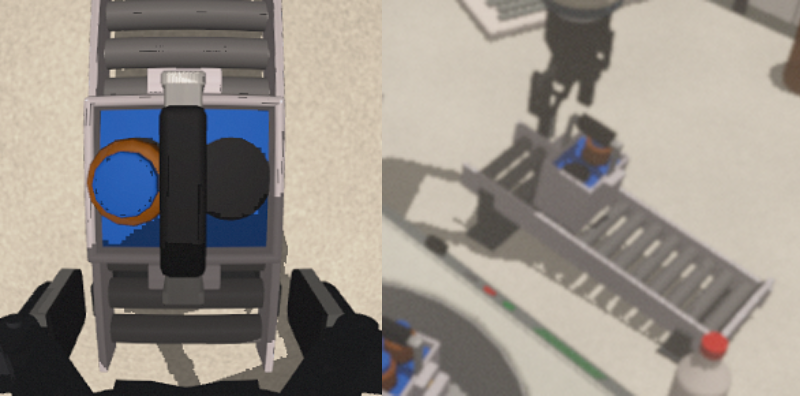

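Request:
{"op": "arm_command", "data": {
  "targets": [
    [[-0.8,0,0,0.3,0],[-0.8,0,0,0.6,0],[-0.8,0,0,0.8,0],[-0.8,-0.3,0,0.8,0],[-0.8,-0.3,0,0.8,0],[-0.8,0,0,0.8,0],[-0.8,0,0,0,0],[-0.8,0,0,0,0],[-0.8,0,0,0,0],[-0.8,0,0,0,0],[-0.8,0,0,0,0],[-0.8,0,0,0,0]]
  ]
}}

```text
time: 30.18
tool_pos: [0.4436, 0.2828, 0.3005]
eef_rot: [[0.044, -0.999, -0.0], [-0.999, -0.044, -0.0], [0.0, 0.0, -1.0]]
wrist_force: [-0.1, -0.6, 0.3]
finger_gap: 0.899
```

```bash
python3 look2.py 19; python3 -c "
from h import *
p,d=capture('side');save(p,'s19.png')"
```

```text
tcp [0.4436 0.2828 0.3005] gap 0.899 t 30.175 F [-0.1  -0.63  0.32] T [-0.063 -0.009 -0.046]
```

View pics/s19.png

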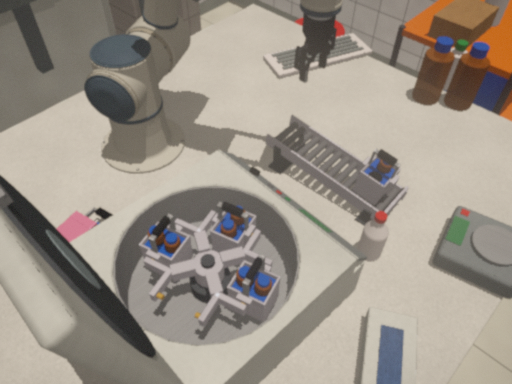

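View pics/l19.png

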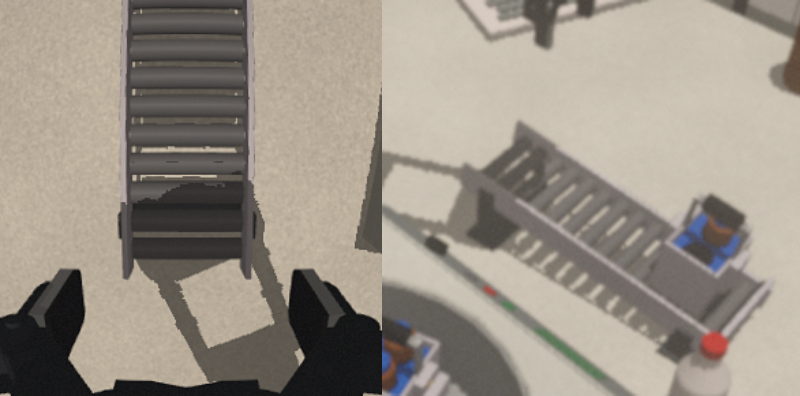

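Nearly at the stop, so I'll wait and recheck that it is there and at rest.

Request:
{"op": "arm_command", "data": {
  "targets": [
    [[-0.8,0,0,0,0],[-0.8,0,0,0,0],[-0.8,0,0,0,0],[-0.8,0,0,0,0],[-0.8,0,0,0,0],[-0.8,0,0,0,0],[-0.8,0,0,0,0],[-0.8,0,0,0,0],[-0.8,0,0,0,0],[-0.8,0,0,0,0],[-0.8,0,0,0,0],[-0.8,0,0,0,0]]
  ]
}}

```text
time: 31.82
tool_pos: [0.4437, 0.2828, 0.3006]
eef_rot: [[0.044, -0.999, -0.0], [-0.999, -0.044, -0.0], [0.0, 0.0, -1.0]]
wrist_force: [0.4, -1.1, 0.0]
finger_gap: 0.897
```

```bash
cat > pos.py <<'E'
import sys
from h import *
for n in ['side','top']:
    p,d=capture(n);W=cloud(d,calibration(n)).reshape(-1,3);W=W[~np.isnan(W[:,0])]
    k=W[(abs(W[:,0]-.68)<.12)&(abs(W[:,1]-.29)<.07)&(W[:,2]>.125)&(W[:,2]<.24)]
    h=k[k[:,2]>np.percentile(k[:,2],99)-.012]
    print(n,state()['time'],'top pts',np.round(np.median(h,0),4),'zmax',k[:,2].max().round(4),len(k), 'x range',np.percentile(k[:,0],[1,99]).round(3))
    if n=='side': save(cv2.resize(p[100:250,280:430],(600,600),interpolation=cv2.INTER_CUBIC),sys.argv[1]+'.png')
    else: save(p,sys.argv[1]+'t.png')
E
python3 pos.py p20
```

```text
side 31.875 top pts [0.7224 0.2898 0.2024] zmax 0.2108 1201 x range [0.672 0.769]
top 31.925 top pts [0.7189 0.2957 0.2036] zmax 0.2128 725 x range [0.669 0.763]
```

Request:
{"op": "arm_command", "data": {
  "targets": [
    [[-0.8,0,0,0,0],[-0.8,0,0,0,0],[-0.8,0,0,0,0],[-0.8,0,0,0,0],[-0.8,0,0,0,0],[-0.8,0,0,0,0]]
  ]
}}

```text
time: 32.67
tool_pos: [0.4437, 0.2828, 0.3006]
eef_rot: [[0.044, -0.999, -0.0], [-0.999, -0.044, 0.0], [-0.0, 0.0, -1.0]]
wrist_force: [-0.1, 0.4, -0.0]
finger_gap: 0.902
```

```bash
python3 pos.py p21
```

```text
side 32.725 top pts [0.7224 0.2896 0.2025] zmax 0.2101 1203 x range [0.672 0.768]
top 32.775 top pts [0.7177 0.296  0.2026] zmax 0.2108 725 x range [0.669 0.763]
```

View pics/p21.png

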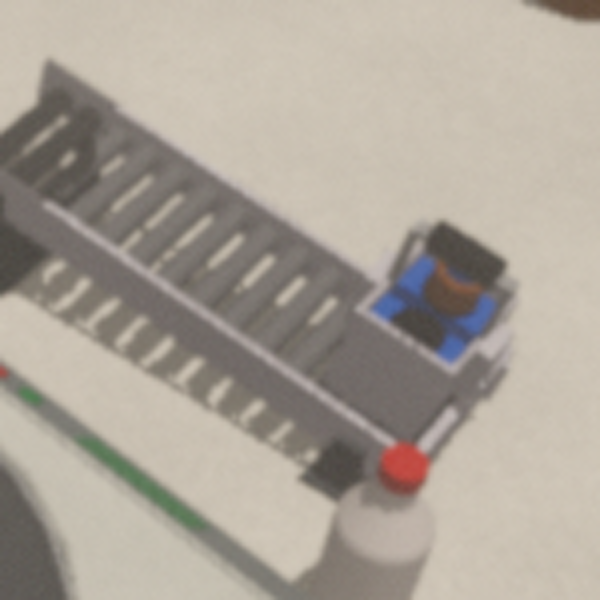

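View pics/p21t.png

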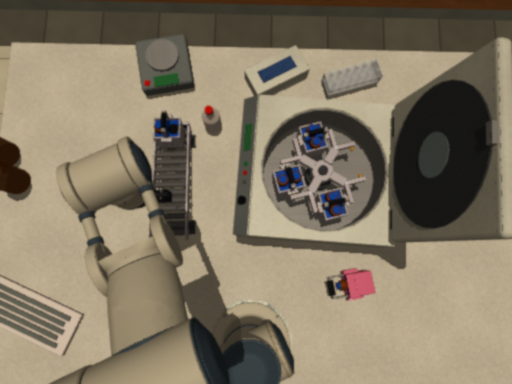

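```bash
python3 -c "
from rig import *
print(close_job())"
```

```text
the job is handed in; nothing more can be done
None
```

The bucket now stands at the stop at the low end of the run. It rolled there by itself from about 108 mm uphill of the run's middle. I handed the job in at about 32.8 s.

- **Taking it out:** I identified the bucket by its single bottle and empty hole. Closing the jaws slowly above the pin axis eased it upright. I gripped at 20 N, shifted about 1 mm until the sideways force was near zero, then lifted it straight up with no sign of catching.
- **Standing it down:** I turned it so its pins lay along the run and lowered it until it touched. It pivoted nearly flat on the slope, then I opened the jaws. It took about 20 N of contact force between bucket and rollers to bring it flat, which is firmer than I would have liked.
- **Last checks:** Two sets of pictures 0.85 s apart show the bucket upright and still. The other three buckets hang in place, the wash bottle is standing, and the arm is clear of everything.

**Disagreements and failures:**
- **Failed first grasp:** The fingertips showed about 30 mm higher in the images than the reported tool position implied. My first closing therefore ran over the top of the handle, pressing on it with about 7 N, and it leaned back. I reopened, went lower, and the second try worked.
- **Camera offsets:** The top and side cameras differed by about 4 mm, so I used an average together with the wrist camera.

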